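Put the tasting tray away under the display shelf

TASK

Clear the stall's tasting tray away. First lift the tall jar off the tray and set it down gently, upright, wholly on the cork coaster on top of the display shelf. Then swing the tray in under the shelf about its round end, which stays about where it is with the low jar still standing on it, by pushing near the square end until the tray's long side lies flush along the shelf's back rail; leave all the other goods undisturbed.

Things in the scene. Friction and masses are not known exactly. Their poses are not given: they have to be found in the camera images.
- shelf: Plywood open-backed bench, fixed. Origin on the table; x to the rear (away from the robot), y along it, z up. Top board x -50..+62, y -230..+230, underside z 125, top z 143. End panels 18 thick close y beyond +-212 (x -50..+50). Back rail on the table between them, 30 high, front face at x +50. Front open.
- tray: Loose wooden tray, 0.3 kg, 200 x 76, 32 high, floor 8, walls 6 thick. Origin: underside, centre of the half-round end (radius 38), under the shelf within 6 mm of the rail, in its +y half. x along the tray to the square end (x 162), which starts 57 to 97 degrees out from the rail. Swing it counter-clockwise from above, pushing its -y side (y -38), until x points along shelf -y; home: origin at shelf x +12.
- tray_toe (a point): Point on the tray's centre line at its square end (tray x 160, y 0, z 0); when home, at shelf x +12. Pushed here the tray turns about the loaded round end, which may creep some mm off the rail and can then be nudged back to it. Sliding the loaded tray takes about 3 to 8 N.
- low_jar: glass jam jar with paper label and black lid (body straight, the top 30 narrowing to the lid), 60 diameter, 75 high, about 0.42 kg, loose, standing inside the tray's round end (on its 8 mm floor); it stays there and fits under the shelf. Origin: centre of its underside, z up.
- tall_jar: glass jam jar with paper label and black lid (body straight, the top 30 narrowing to the lid), 54 diameter, 150 high, about 0.36 kg, loose, standing inside the tray near its square end, at about tray x = 122; too tall to pass under the shelf. Origin: centre of its underside, z up.
- coaster: Round cork coaster, 100 diameter, 4 thick, fixed on the shelf's top in one of three places in the row. Origin: centre of its underside, at z 143; the jar's underside stands at z 147. The other two places, 140 apart along the shelf, hold low jars.
- shelf_jar_a: glass jam jar with paper label and black lid (body straight, the top 30 narrowing to the lid), 64 diameter, 78 high, stays on the shelf. Origin: centre of its underside.
- shelf_jar_b: glass jam jar with paper label and black lid (body straight, the top 30 narrowing to the lid), 64 diameter, 78 high, stays on the shelf. Origin: centre of its underside.
- under_jar: glass jam jar with paper label and black lid (body straight, the top 30 narrowing to the lid), 64 diameter, 78 high, stays on the table beneath the shelf near its -y end, beyond the tray's sweep. Origin: centre of its underside.
- table_jar_a: glass jam jar with paper label and black lid (body straight, the top 30 narrowing to the lid), 64 diameter, 78 high, stays on the table to the right. Origin: centre of its underside.
- table_jar_b: glass jam jar with paper label and black lid (body straight, the top 30 narrowing to the lid), 64 diameter, 78 high, stays on the table to the right. Origin: centre of its underside.
- table_jar_c: glass jam jar with paper label and black lid (body straight, the top 30 narrowing to the lid), 64 diameter, 78 high, stays on the table to the left. Origin: centre of its underside.
- gift_box: Closed cardboard gift box 110 by 200 by 83 high, stays on the table to the left. Origin: centre of its underside.
- spoon_pot: Open white ceramic cup, 80 diameter, 100 high, stays on the table to the right. Origin: centre of its underside.

How it is judged:
By the outcome, as a careful person would: the job done as asked, in the order asked, and still so for the second after the job is handed in, with the robot touching nothing.
It also fails if it takes over 72 s, if anything falls off the work surface, if the arm or the gripper's body presses on something with over 40 N, if the wrist force passes 120 N, or if a joint passes its speed limit or range.

ROBOT

A 6-joint arm with a two-finger parallel gripper is mounted at the origin on the work surface. World frame = base frame: x ahead of the robot, y to its left, z up, the work surface at z = 0. Lengths are in m, angles in rad, forces in N, time in s.
With the tool pointing down it reaches from about 0.375 to 0.9 m from the base axis. Payload 3.1 kg.
Tool frame: the origin (TCP) lies on the centre line of the jaws, within the pads' length; the fingertips stand 8 mm ahead of it and the grasp point (between the pads) lies 11 mm behind it; y points along the fingers, x is the direction in which the jaws open and shut, and the axes are right-handed (so a half turn about y gives the same grasp; the last joint's range is limited). The gripper opens to 85 mm and grips with 20 to 120 N. Pads are 22 mm wide; open, the fingers measure 114 mm over their backs; the gripper's body (76 mm by 85 mm) begins 54 mm behind the grasp point. The pads swing forward as they close: fully open they stand 13 mm farther back than shut.
Start: joints at [-1.345, 0.527, 1.433, -0, 1.181, -0.178], TCP at [0.246, -0.575, 0.239] pointing down, gripper open.
Joint ranges: [-3.08, 3.08], [-0.75, 2.2], [0.22, 2.44], [-1.43, 4.57], [0, 2.65], [-2.85, 2.85]. Speed limits (rad/s): [2.79, 2.79, 3.14, 3.14, 3.14, 3.14].

INTERFACE

Orientations are given as a rotation vector (axis times angle).
In Python, from plant import robot gives the robot as it stands. The module is installed in compiled form; this text tells all that it offers.
- The arm moves only by the tool send_rows, never from a script. Its argument "commands" is a list of rows, each a list of 4 numbers: the shift along the world's x, y, z each as a share of 0.15 m, from -1 to 1, then the turn about the world's z as a share of 180 degrees, from -1 to 1. A call has 1 to 20 rows; each row is the pose to reach, as a shift and turn from the pose measured when the call began, turning the shorter way round; what a row does not reach only later rows make up. A row lasts 1/10 s, in which the tool goes at most 50 mm and 8.59 degrees, less where a joint would pass 70% of its speed; a pose out of reach is approached as far as the arm can. A call with a number of a shift or a turn outside -1 to 1 is refused whole. A call with a gripper value outside its range is refused whole. "jaw" is the opening, from -1 (shut) to 1 (fully open), so that 0 is half open, set as the call begins (left out, the last holds). The fingers move at their own pace and stop on an object; "force" is the grip in N (left out, the last holds). Time passes only in rows, so rows that repeat a pose let the fingers close. It gives the time, the measured TCP pose, the force and the opening at its end, in the units of the state.
- robot.sense(): the state, without advancing time (a new reading comes with each control period).
- robot.snapshot(name): name is "side" or "top" or "wrist"; returns the picture (384x512x3 uint8, red, green, blue); there is no depth.
- robot.camera_model(name): a dict with "fx", "fy", "cx", "cy" (pixels), "distortion" ([k1, k2, p1, p2, k3] as OpenCV has them; the pictures are not rectified), "origin" and "orientation" of the camera in the world. Camera axes: x right, y down, z forward; pixel columns grow to the right and rows downward; lengths in m; the calibration is good to about 2 mm. A picture is of the moment at which its call begins: read the wrist's pose just before it. camera_model takes no time and is no camera call; for the wrist camera it gives the pose at the moment of the call.
- robot.job_done(): hands the job in, once; it reports no verdict.
The state is a dict: "t": time; "joint_pos": joint angles; "qvel": joint speeds; "joint_torque": joint torques, N m; "tcp_pos": TCP position; "eef_rot": TCP orientation; "ft_force": force on the tool from outside, world axes, zero at the start; "torque": the same for the moment, N m; "opening": finger opening in m.
Only numpy, scipy, OpenCV 4.12 (cv2) and the standard library are available. Lean on these libraries where they do the work, as an engineer would, in place of code of your own. Each camera call takes 0.05 s, during which the arm holds its last target.

## Working session

There is one attempt and no reset: what is moved stays moved. The work goes in short steps, Python scripts to look and compute and a tool call to move; the robot and the scene stay as the last step left them, time stands still between calls to the robot, and variables do not carry over. Pictures are saved under pics/ and viewed, and the job is handed in when it is done.

Besides the shell and the picture viewer there is one more tool, called after "Emit:" as name(argument=value, ...), one argument or row to a line, values as JSON. send_rows: Moves the arm, as the interface text tells. Shift numbers are shares of 0.15 m and turn numbers shares of 180 degrees, none past 1 either way. Its arguments: {"type":"object","properties":{"commands":{"type":"array"},"jaw":{"type":"number"},"force":{"type":"number"}},"required":["commands"]}

```bash
mkdir -p pics; python3 - <<'E'
from plant import robot
import cv2
s=robot.sense();print(s)
for n in ["side","top","wrist"]:
    print(n,robot.camera_model(n))
    im=robot.snapshot(n);cv2.imwrite(f"pics/{n}0.png",im[:,:,::-1])
E
```

```text
{'t': 0.0, 'joint_pos': array([-1.34549115e+00,  5.28469051e-01,  1.43390776e+00,  2.03870125e-05,
        1.18138460e+00, -1.78502252e-01]), 'qvel': array([ 0.00130124, -0.00022537, -0.00117594, -0.00167012,  0.00059207,
       -0.00032633]), 'joint_torque': array([ 1.14397491e-03, -4.42340362e+01, -1.78024757e+01, -2.37701415e-04,
        8.57245177e-03, -1.21282866e-05]), 'tcp_pos': array([ 0.24544921, -0.57402899,  0.23833009]), 'eef_rot': array([-1.37204881,  0.90790002, -0.90533952]), 'ft_force': array([-0.38829683,  0.20016033,  0.16645996]), 'torque': array([-0.01438625,  0.00254425, -0.02688211]), 'opening': 0.08561028474414852}
side {'fx': 479.9890716674525, 'fy': 479.9890716674525, 'cx': 256.59400927685226, 'cy': 191.62477173430642, 'distortion': array([0.03642791, 0.        , 0.        , 0.        , 0.        ]), 'origin': array([-0.4078812 ,  0.51609942,  0.94467995]), 'orientation': array([-1.27899423,  2.10679049, -1.05248762])}
top {'fx': 434.39948748411695, 'fy': 434.39948748411695, 'cx': 252.60035081250595, 'cy': 192.1056747506357, 'distortion': array([-0.08459461,  0.        ,  0.        ,  0.        ,  0.        ]), 'origin': array([ 0.41057443, -0.00568803,  1.56182646]), 'orientation': array([-2.17410289,  2.1835577 , -0.09650437])}
wrist {'fx': 344.6513610944544, 'fy': 344.6513610944544, 'cx': 250.39050059718016, 'cy': 189.4938315317992, 'distortion': array([0.00434849, 0.        , 0.        , 0.        , 0.        ]), 'origin': array([ 0.32198225, -0.54140423,  0.37289261]), 'orientation': array([ 2.38602235, -1.5735544 , -0.26248392])}
```

View pics/side0.png

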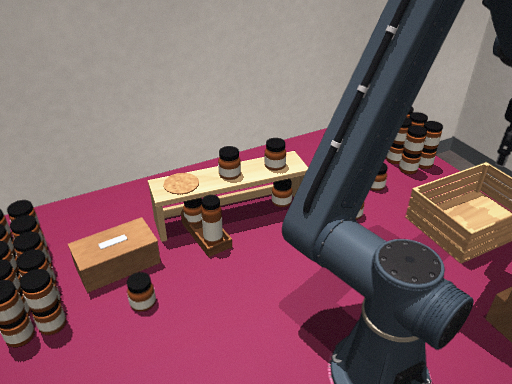

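View pics/top0.png

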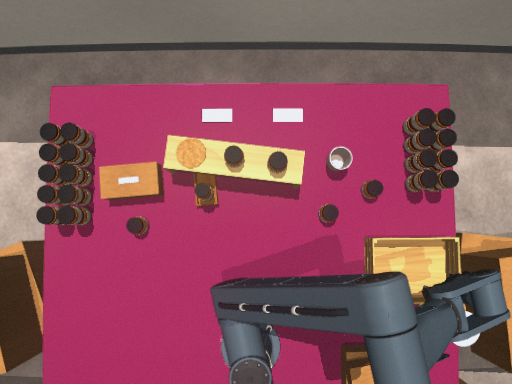

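View pics/wrist0.png

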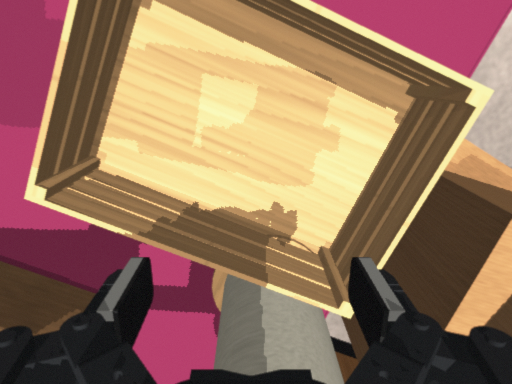

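```bash
python3 - <<'E'
from plant import robot
from scipy.spatial.transform import Rotation as R
s=robot.sense();print(R.from_rotvec(s['eef_rot']).as_matrix().round(3))
E
```

```text
[[ 0.393 -0.     0.92 ]
 [-0.92   0.002  0.393]
 [-0.002 -1.     0.   ]]
```

```bash
cat > h.py <<'E'
import numpy as np, cv2
from scipy.spatial.transform import Rotation as R
def K(c): return np.array([[c['fx'],0,c['cx']],[0,c['fy'],c['cy']],[0,0,1.]])
def px2w(c,uv,z):
    uv=np.array(uv,float).reshape(-1,1,2)
    n=cv2.undistortPoints(uv,K(c),np.array(c['distortion'])).reshape(-1,2)
    d=np.c_[n,np.ones(len(n))]@R.from_rotvec(c['orientation']).as_matrix().T
    o=np.array(c['origin']); return o+d*((z-o[2])/d[:,2])[:,None]
def w2px(c,P):
    M=R.from_rotvec(c['orientation']).as_matrix().T
    return cv2.projectPoints(np.array(P,float).reshape(-1,1,3),cv2.Rodrigues(M)[0],-M@np.array(c['origin']),K(c),np.array(c['distortion']))[0].reshape(-1,2)
E
python3 - <<'E'
import cv2
im=cv2.imread('pics/top0.png')
cv2.imwrite('pics/topc.png',cv2.resize(im[120:250,130:330],None,fx=4,fy=4,interpolation=cv2.INTER_CUBIC))
im=cv2.imread('pics/side0.png')
cv2.imwrite('pics/sidec.png',cv2.resize(im[130:270,130:330],None,fx=4,fy=4,interpolation=cv2.INTER_CUBIC))
E
```

```text
(no output)
```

View pics/topc.png

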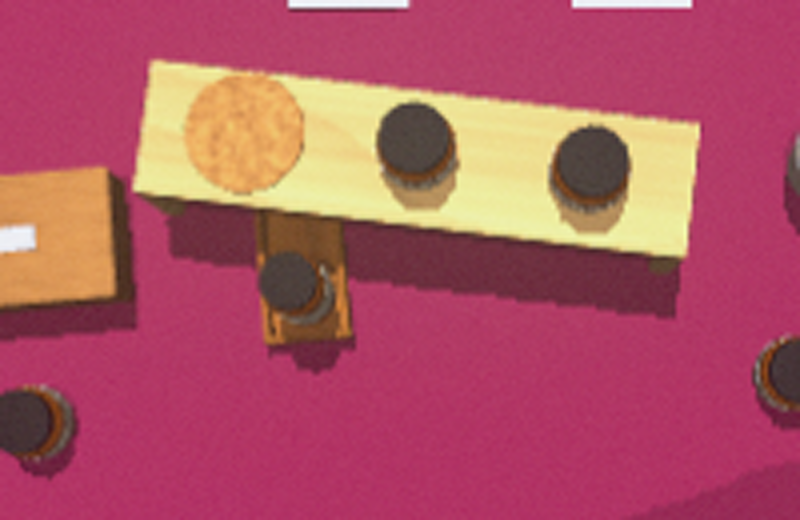

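View pics/sidec.png

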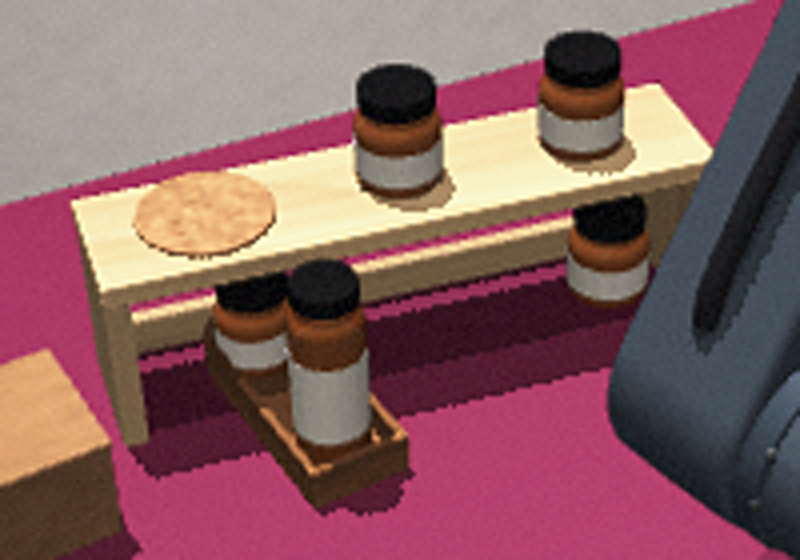

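```bash
python3 - <<'E'
from plant import robot
from h import *
c=robot.camera_model('top');cs=robot.camera_model('side')
t=lambda p:np.c_[130+(np.array(p)[:,0]+.5)/4-.5,120+(np.array(p)[:,1]+.5)/4-.5]
sd=lambda p:np.c_[130+(np.array(p)[:,0]+.5)/4-.5,130+(np.array(p)[:,1]+.5)/4-.5]
C=px2w(c,t([(151,60),(700,124),(688,254),(134,189)]),.143);print(C.round(3))
e=C[0]+C[3]-C[1]-C[2];print('yaw',np.degrees(np.arctan2(-e[0],e[1])),np.linalg.norm(e[:2])/2, 'ctr',C.mean(0), np.linalg.norm(C[0]-C[3]))
CS=px2w(cs,sd([(72,200),(715,150),(103,296),(660,85)]),.143);print(CS.round(3))
print('coaster top',px2w(c,t([(244,132)]),.147),'side',px2w(cs,sd([(205,212)]),.147))
print('lid top',px2w(c,t([(289,280)]),.158),'side',px2w(cs,sd([(324,283)]),.152))
print('tray sq rim corners',px2w(c,t([(268,345),(352,338)]),.032),px2w(cs,sd([(318,474),(408,432)]),.032))
print('lids',px2w(c,t([(415,137),(592,160)]),.221))
E
```

```text
[[ 0.726  0.273  0.143]
 [ 0.67  -0.183  0.143]
 [ 0.562 -0.171  0.143]
 [ 0.618  0.286  0.143]]
yaw -7.004540766132872 0.4598024401477946 ctr [0.64373356 0.05119714 0.143     ] 0.10908382550086648
[[ 0.723  0.271  0.143]
 [ 0.566 -0.172  0.143]
 [ 0.607  0.286  0.143]
 [ 0.662 -0.183  0.143]]
coaster top [[0.66396732 0.19422849 0.147     ]] side [[0.6602592  0.19355515 0.147     ]]
lid top [[0.54010751 0.15494073 0.158     ]] side [[0.54126413 0.15347757 0.152     ]]
tray sq rim corners [[0.49422322 0.18762004 0.032     ]
 [0.50012582 0.11342865 0.032     ]] [[0.49279566 0.18552707 0.032     ]
 [0.50273362 0.11316595 0.032     ]]
lids [[ 0.64602751  0.04993022  0.221     ]
 [ 0.62731727 -0.0881463   0.221     ]]
```

Emit:
send_rows(
  commands=[
    [0.05,0.1,0.4,0.01],
    [0.15,0.3,0.8,0.03],
    [0.25,0.55,0.8,0.05],
    [0.34,0.85,0.8,0.067],
    [0.34,0.9,0.8,0.067],
  ],
)

```text
t: 0.65
tcp_pos: [0.2977, -0.4349, 0.3597]
eef_rot: [-1.438, 0.743, -0.742]
ft_force: [0.8, 0.2, -0.2]
opening: 0.0854
```

Emit:
send_rows(
  commands=[
    [0.1,0.25,0,0.02],
    [0.2,0.5,0,0.04],
    [0.3,0.75,0,0.06],
    [0.35,0.95,0,0.067],
    [0.35,1,0,0.067],
  ],
)

```text
t: 1.15
tcp_pos: [0.3502, -0.2819, 0.3593]
eef_rot: [-1.488, 0.58, -0.576]
ft_force: [0.9, -0.2, -0.5]
opening: 0.0856
```

Emit:
send_rows(
  commands=[
    [0.1,0.25,0,0.02],
    [0.2,0.5,0,0.04],
    [0.3,0.75,0,0.06],
    [0.35,0.95,0,0.067],
    [0.35,1,0,0.067],
  ],
)

```text
t: 1.65
tcp_pos: [0.403, -0.1304, 0.3589]
eef_rot: [-1.527, 0.415, -0.41]
ft_force: [0.1, -0.6, 0.5]
opening: 0.0858
```

Emit:
send_rows(
  commands=[
    [0.1,0.25,0,0.02],
    [0.2,0.5,0,0.04],
    [0.3,0.75,0,0.06],
    [0.35,0.95,0,0.067],
    [0.35,1,0,0.067],
    [0.35,1,0,0.067],
  ],
)

```text
t: 2.25
tcp_pos: [0.4556, 0.0191, 0.3586]
eef_rot: [-1.554, 0.251, -0.244]
ft_force: [-0.1, -0.4, -0.2]
opening: 0.0857
```

```bash
python3 - <<'E'
from plant import robot
from h import *
s=robot.sense();print(s['t'],s['tcp_pos'],R.from_rotvec(s['eef_rot']).as_matrix()[:,0],s['joint_pos'])
c=robot.camera_model('wrist');print(c)
cv2.imwrite('pics/w1.png',cv2.resize(robot.snapshot('wrist')[:,:,::-1],None,fx=1.5,fy=1.5))
cv2.imwrite('pics/s1.png',cv2.resize(robot.snapshot('side')[:,:,::-1],None,fx=1.5,fy=1.5))
E
```

```text
2.25 [0.45558966 0.01908764 0.35857031] [ 0.9506212  -0.31031377 -0.0049692 ] [-0.20534661  0.15765378  1.66365608  0.00208664  1.32505894  0.10967173]
{'fx': 344.6513610944544, 'fy': 344.6513610944544, 'cx': 250.39050059718016, 'cy': 189.4938315317992, 'distortion': array([0.00434849, 0.        , 0.        , 0.        , 0.        ]), 'origin': array([0.48196872, 0.09802899, 0.49313404]), 'orientation': array([ 2.78446388, -0.44113537, -0.07881499])}
```

View pics/w1.png

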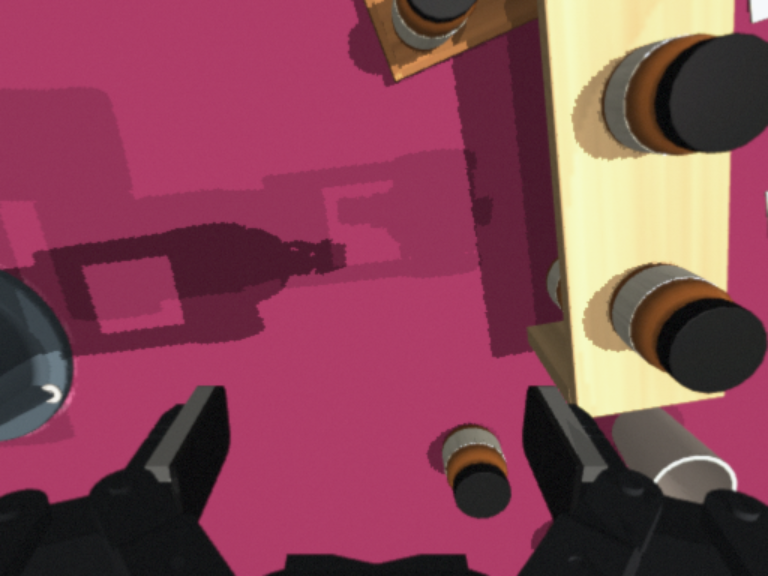

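View pics/s1.png

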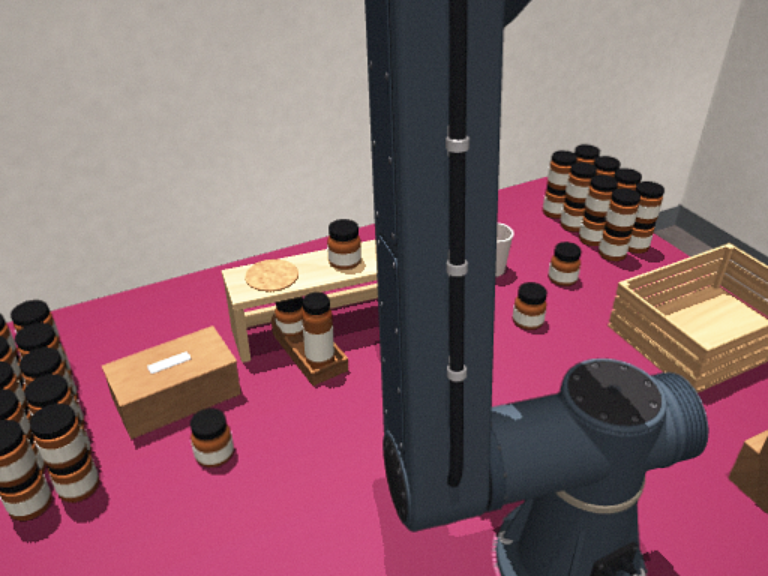

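Emit:
send_rows(
  commands=[
    [0.08,0.15,0,0.02],
    [0.16,0.35,0,0.05],
    [0.24,0.55,0,0.062],
    [0.3,0.65,0,0.062],
    [0.3,0.65,0,0.062],
    [0.3,0.65,0,0.062],
  ],
)

```text
t: 2.95
tcp_pos: [0.5004, 0.1141, 0.3585]
eef_rot: [-1.568, 0.102, -0.093]
ft_force: [-0.3, -0.2, -0.3]
opening: 0.0853
```

```bash
python3 - <<'E'
from plant import robot
from h import *
s=robot.sense();print(s['t'],s['tcp_pos'],R.from_rotvec(s['eef_rot']).as_matrix()[:,0],s['joint_pos'])
c=robot.camera_model('wrist');print(c)
im=robot.snapshot('wrist')[:,:,::-1]; cv2.imwrite('pics/w2raw.png',im)
import pickle;pickle.dump(c,open('w2.pkl','wb'))
cv2.imwrite('pics/w2.png',cv2.resize(im,None,fx=1.5,fy=1.5))
E
```

```text
2.95 [0.5004333  0.11406481 0.35846862] [ 0.99226528 -0.12402098 -0.00533071] [5.51500603e-03 2.49528536e-01 1.54125123e+00 1.07491258e-03
 1.35605186e+00 1.29627068e-01]
{'fx': 344.6513610944544, 'fy': 344.6513610944544, 'cx': 250.39050059718016, 'cy': 189.4938315317992, 'distortion': array([0.00434849, 0.        , 0.        , 0.        , 0.        ]), 'origin': array([0.51144023, 0.19671966, 0.49293221]), 'orientation': array([ 2.80963697, -0.17298813, -0.03511368])}
```

View pics/w2.png

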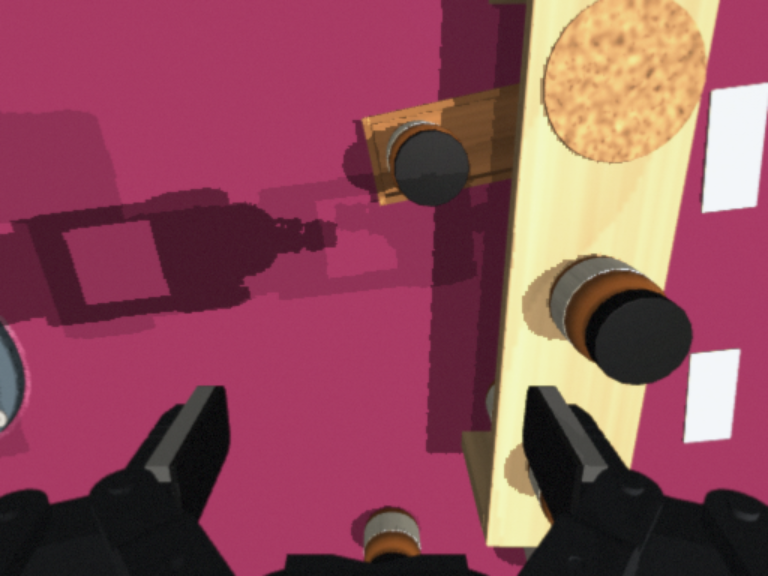

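```bash
python3 - <<'E'
import cv2
im=cv2.imread('pics/w2raw.png')
cv2.imwrite('pics/w2c.png',cv2.resize(im[0:150,225:425],None,fx=4,fy=4,interpolation=cv2.INTER_CUBIC))
E
```

```text
(no output)
```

View pics/w2c.png

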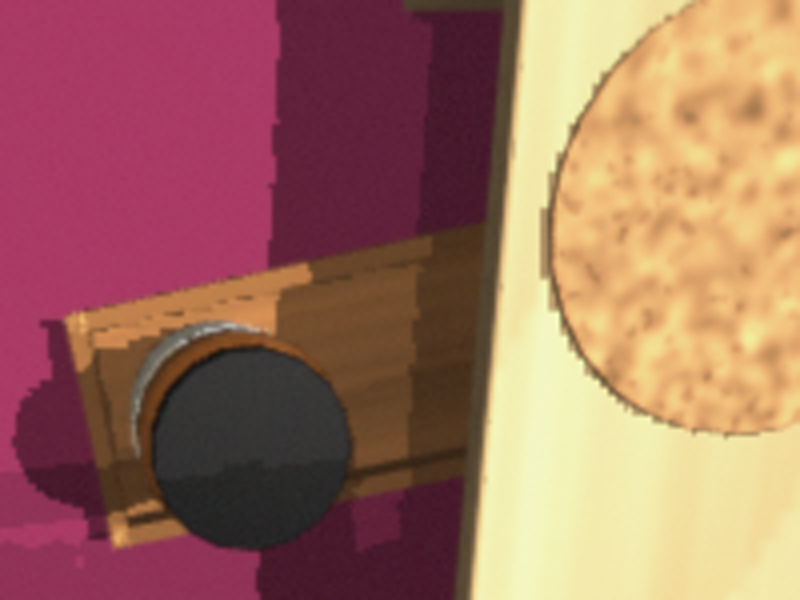

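```bash
python3 - <<'E'
from h import *
import pickle
c=pickle.load(open('w2.pkl','rb'))
f=lambda p:np.c_[225+(np.array(p)[:,0]+.5)/4-.5,(np.array(p)[:,1]+.5)/4-.5]
lid=px2w(c,f([(251,448)]),.158)[0];print('lid',lid)
T=px2w(c,f([(66,319),(114,548)]),.032);print('tray',T,np.linalg.norm(T[0]-T[1]))
E=px2w(c,f([(521,0),(470,600)]),.143);d=E[0]-E[1];print('edge',E,np.degrees(np.arctan2(d[1],d[0])))
# coaster fit by points on its edge
co=px2w(c,np.array([(545,88),(612,162),(705,70),(565,130),(680,137)])/1.5,.147)[:,:2]
A=np.c_[2*co,np.ones(len(co))];x=np.linalg.lstsq(A,(co**2).sum(1),rcond=None)[0];print('coaster',x[:2],np.sqrt(x[2]+x[0]**2+x[1]**2))
th=np.radians(-7);sx=np.array([np.cos(th),np.sin(th)]);sy=np.array([-sx[1],sx[0]]);O=np.array([.638,.052])
def S(p):p=np.asarray(p)[...,:2]-O;return np.stack([p@sx,p@sy],-1)
print('shelf frame: edge',S(E),'coaster',S(x[:2]),'lid',S(lid))
tx=(T[1]-T[0])[:2];tx/=np.linalg.norm(tx);txx=np.array([tx[1],-tx[0]]);
m=T.mean(0)[:2]; print('tray x',txx,'origin',m-.162*txx,S(m-.162*txx),'tx122',m-.04*txx)
E
```

```text
lid [0.54052872 0.15748631 0.158     ]
tray [[0.49661736 0.19010643 0.032     ]
 [0.50294212 0.11559017 0.032     ]] 0.07478419667035233
edge [[0.61092419 0.24679438 0.143     ]
 [0.59434711 0.11052791 0.143     ]] 83.06393821647735
coaster [0.66720001 0.19281863] 0.04852578968015273
shelf frame: edge [[-0.05061345  0.1900427 ]
 [-0.05046026  0.0527717 ]] coaster [0.01182088 0.14332757] lid [-0.10960029  0.09282127]
tray x [-0.99641724 -0.08457352] origin [0.66119933 0.16654921] [0.00906637 0.11652266] tx122 [0.53963643 0.15623124]
```

Emit:
send_rows(
  commands=[
    [0.08,0.08,0,0.045],
    [0.16,0.16,0,0.09],
    [0.266,0.286,0,0.135],
    [0.266,0.286,0,0.18],
    [0.266,0.286,0,0.225],
    [0.266,0.286,0,0.27],
    [0.266,0.286,0,0.315],
    [0.266,0.286,0,0.36],
    [0.266,0.286,0,0.405],
    [0.266,0.286,0,0.45],
    [0.266,0.286,0,0.49],
    [0.266,0.286,0,0.5],
    [0.266,0.286,0,0.5],
  ],
)

```text
t: 4.3
tcp_pos: [0.5399, 0.1552, 0.3586]
eef_rot: [-1.27, -1.112, 1.12]
ft_force: [-0.3, 0.4, -0.9]
opening: 0.0852
```

```bash
python3 - <<'E'
from plant import robot
from h import *
s=robot.sense();print(s['t'],s['tcp_pos'],R.from_rotvec(s['eef_rot']).as_matrix()[:,0],s['joint_pos'],s['ft_force'])
E
```

```text
4.3 [0.53989908 0.15521584 0.35863474] [ 0.12678208  0.9919132  -0.00587426] [ 0.08397912  0.32456823  1.43113213 -0.00570016  1.38777437 -1.35864614] [-0.34385795  0.38595207 -0.86529308]
```

Emit:
send_rows(
  commands=[
    [0.003,0.01,-0.2,0],
    [0.003,0.01,-0.4,0],
    [0.003,0.01,-0.6,0],
    [0.003,0.01,-0.8,0],
    [0.003,0.01,-0.9,0],
    [0.003,0.01,-0.9,0],
  ],
)

```text
t: 4.9
tcp_pos: [0.5385, 0.1555, 0.2212]
eef_rot: [-1.267, -1.105, 1.122]
ft_force: [-0.4, 0.0, -0.6]
opening: 0.0851
```

```bash
python3 - <<'E'
from plant import robot
from h import *
s=robot.sense();print(s['t'],s['tcp_pos'],s['ft_force'])
c=robot.camera_model('wrist')
im=robot.snapshot('wrist')[:,:,::-1]; cv2.imwrite('pics/w3.png',cv2.resize(im,None,fx=1.2,fy=1.2))
im=robot.snapshot('side')[:,:,::-1]; cv2.imwrite('pics/s3.png',cv2.resize(im[100:270,130:330],None,fx=3.5,fy=3.5))
E
```

```text
4.9 [0.53847391 0.1554992  0.22124995] [-0.42904616  0.03709039 -0.58890842]
```

View pics/w3.png

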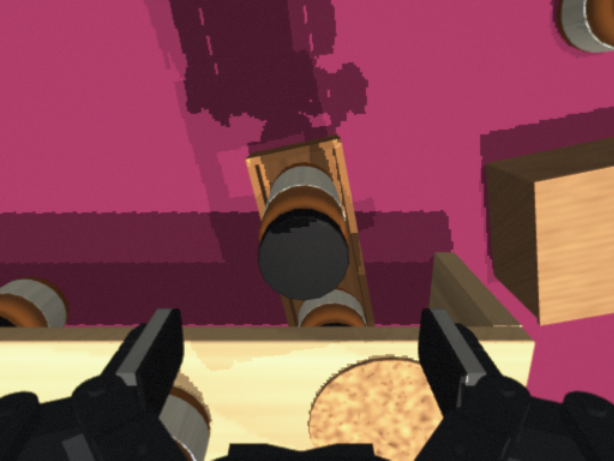

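View pics/s3.png

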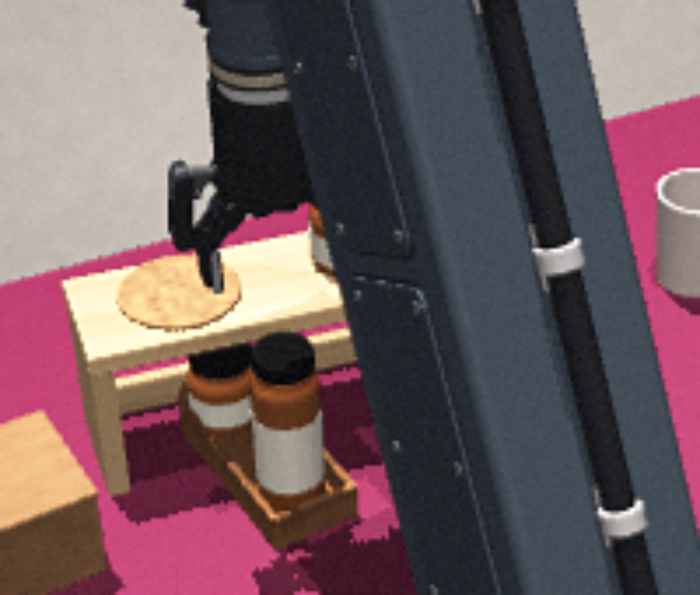

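```bash
python3 - <<'E'
from plant import robot
from h import *
s=robot.sense();p=s['tcp_pos'];M=R.from_rotvec(s['eef_rot']).as_matrix()
c=robot.camera_model('side')
pts={'tip':(218,292),'bar_bot':(185,250),'bar_mid_out':(168,215),'bar_top_out':(170,165),'bar_top_in':(200,163),'body_left_top':(210,130),'body_left_bot':(215,200),'body_bot':(250,215),'flange_bottom':(215,100),'fingerback':(200,280),'elbow':(190,225)}
uv=np.array(list(pts.values()),float); uv=np.c_[130+(uv[:,0]+.5)/3.5-.5,100+(uv[:,1]+.5)/3.5-.5]
n=cv2.undistortPoints(uv.reshape(-1,1,2),K(c),c['distortion']).reshape(-1,2)
D=np.c_[n,np.ones(len(n))]@R.from_rotvec(c['orientation']).as_matrix().T
nz=M[:,2]
for k,d in zip(pts,D):
    t=((p-c['origin'])@nz)/(d@nz); q=c['origin']+t*d-p
    print(k,'jaw %.0f up %.0f mm'%(q@M[:,0]*1000,-q@M[:,1]*1000))
E
```

```text
tip jaw 44 up -3 mm
bar_bot jaw 64 up 40 mm
bar_mid_out jaw 73 up 71 mm
bar_top_out jaw 68 up 111 mm
bar_top_in jaw 47 up 108 mm
body_left_top jaw 38 up 133 mm
body_left_bot jaw 39 up 76 mm
body_bot jaw 15 up 58 mm
flange_bottom jaw 32 up 155 mm
fingerback jaw 56 up 11 mm
elbow jaw 58 up 60 mm
```

Emit:
send_rows(
  commands=[
    [0.012,0.005,-0.2,0],
    [0.012,0.005,-0.4,0],
    [0.012,0.005,-0.6,0],
    [0.012,0.005,-0.75,0],
    [0.012,0.005,-0.808,0],
    [0.012,0.005,-0.808,0],
    [0.012,0.005,-0.808,0],
  ],
)

```text
t: 5.7
tcp_pos: [0.5438, 0.1568, 0.1043]
eef_rot: [-1.273, -1.113, 1.117]
ft_force: [-1.0, 0.4, -0.3]
opening: 0.085
```

```bash
python3 - <<'E'
from plant import robot
from h import *
s=robot.sense();print(s['t'],s['tcp_pos'],s['ft_force'])
im=robot.snapshot('wrist')[:,:,::-1]; cv2.imwrite('pics/w4.png',cv2.resize(im,None,fx=1.2,fy=1.2))
im=robot.snapshot('side')[:,:,::-1]; cv2.imwrite('pics/s4.png',cv2.resize(im[100:270,130:330],None,fx=3.5,fy=3.5))
E
```

```text
5.7 [0.54382108 0.15679761 0.10429385] [-0.95272214  0.35624149 -0.27540707]
```

View pics/w4.png

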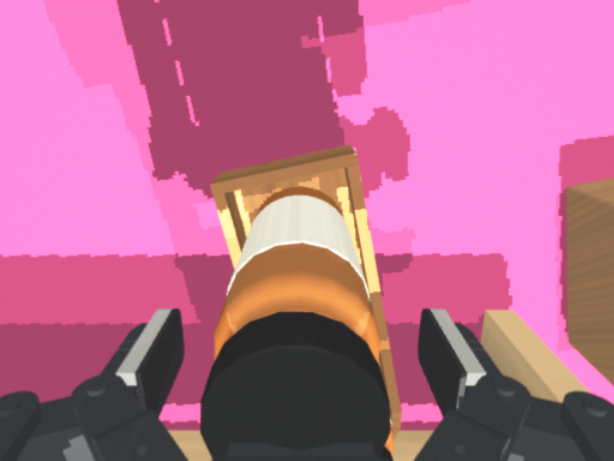

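View pics/s4.png

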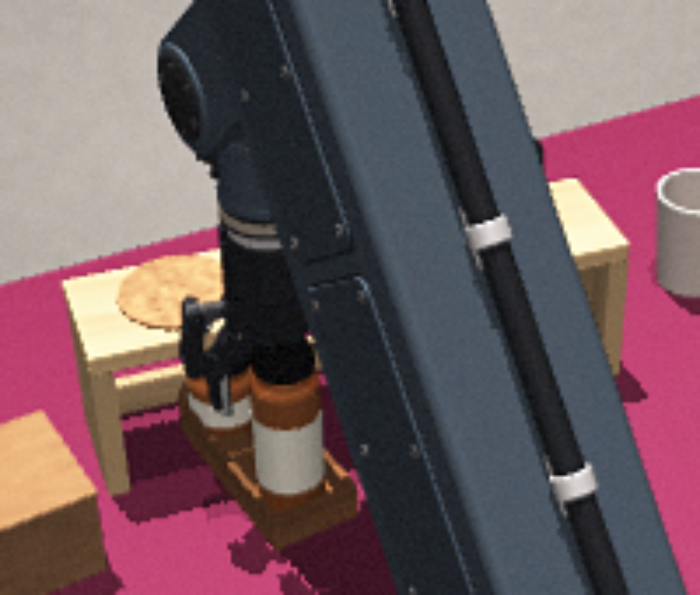

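Emit:
send_rows(
  commands=[
    [-0.02,0,-0.01,0],
    [-0.02,0,-0.01,0],
    [-0.02,0,-0.01,0],
  ],
)

```text
t: 6.1
tcp_pos: [0.5409, 0.1569, 0.1035]
eef_rot: [-1.274, -1.114, 1.116]
ft_force: [0.7, 0.4, -0.4]
opening: 0.0854
```

Emit:
send_rows(
  commands=[
    [0,0,0,0],
    [0,0,0,0],
    [0,0,0,0],
    [0,0,0,0],
    [0,0,0,0],
    [0,0,0,0],
    [0,0,0,0],
    [0,0,0,0],
    [0,0,0,0],
    [0,0,0,0],
  ],
  jaw=-0.2,
  force=40,
)

```text
t: 7.1
tcp_pos: [0.5413, 0.1566, 0.1041]
eef_rot: [-1.275, -1.115, 1.116]
ft_force: [-0.5, -2.0, 5.1]
opening: 0.0528
```

Emit:
send_rows(
  commands=[
    [0,0,0.05,0],
    [0,0,0.15,0],
    [0,0,0.3,0],
    [0,0,0.5,0],
    [0,0,0.7,0],
    [0,0,0.9,0],
    [0,0,1,0],
    [0,0,1,0],
  ],
)

```text
t: 7.9
tcp_pos: [0.5423, 0.157, 0.2561]
eef_rot: [-1.277, -1.118, 1.113]
ft_force: [1.2, -0.5, -3.7]
opening: 0.0529
```

```bash
python3 - <<'E'
from plant import robot
from h import *
s=robot.sense();print(s['t'],s['tcp_pos'],s['ft_force'],s['opening'])
im=robot.snapshot('side')[:,:,::-1]; cv2.imwrite('pics/s5.png',cv2.resize(im[70:270,100:330],None,fx=3,fy=3))
E
```

```text
7.9 [0.54226779 0.15700655 0.2561214 ] [ 1.18542061 -0.48348514 -3.69080177] 0.05288300631517773
```

View pics/s5.png

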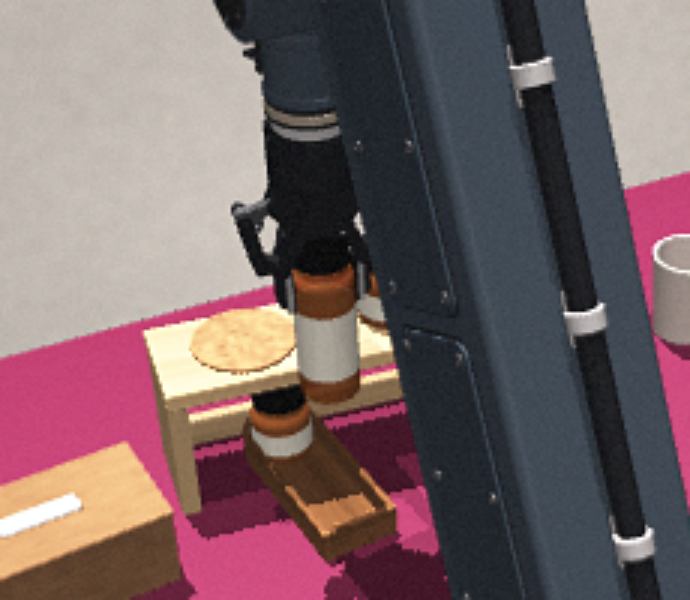

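Emit:
send_rows(
  commands=[
    [0,0,0.08,0],
    [0.05,0.015,0.13,0],
    [0.2,0.06,0.13,0],
    [0.4,0.12,0.13,0],
    [0.6,0.18,0.13,0],
    [0.75,0.225,0.13,0],
    [0.825,0.243,0.13,0],
    [0.825,0.243,0.13,0],
    [0.825,0.243,0.13,0],
  ],
)

```text
t: 8.85
tcp_pos: [0.6644, 0.1932, 0.2728]
eef_rot: [-1.273, -1.113, 1.117]
ft_force: [0.4, -1.1, -4.5]
opening: 0.053
```

```bash
python3 - <<'E'
from plant import robot
from h import *
s=robot.sense();print(s['t'],s['tcp_pos'],s['ft_force'],s['opening'])
im=robot.snapshot('side')[:,:,::-1]; cv2.imwrite('pics/s6.png',cv2.resize(im[70:220,100:300],None,fx=4,fy=4))
im=robot.snapshot('wrist')[:,:,::-1]; cv2.imwrite('pics/w6.png',cv2.resize(im,None,fx=1.2,fy=1.2))
im=robot.snapshot('top')[:,:,::-1]; cv2.imwrite('pics/t6.png',cv2.resize(im[100:250,100:300],None,fx=4,fy=4))
E
```

```text
8.85 [0.66436144 0.19323024 0.27282195] [ 0.36876314 -1.08605036 -4.54239732] 0.05295545533712056
```

View pics/s6.png

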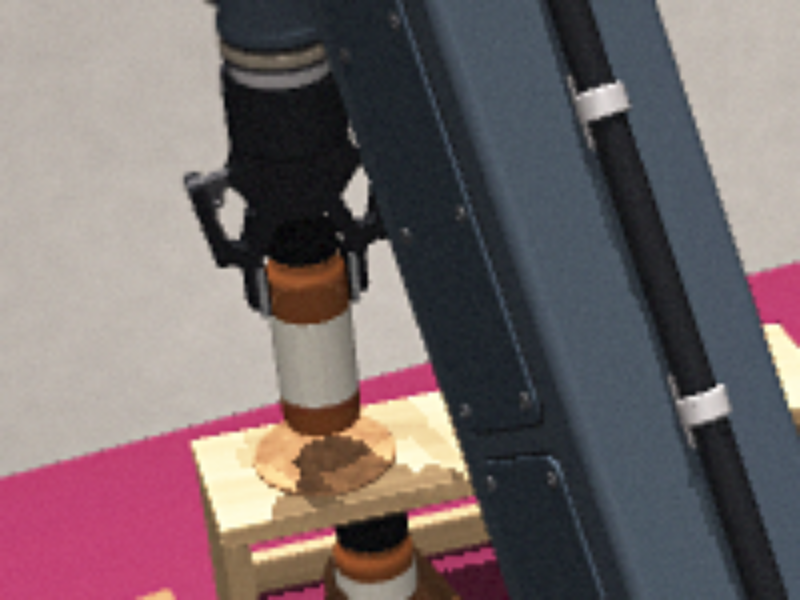

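View pics/w6.png

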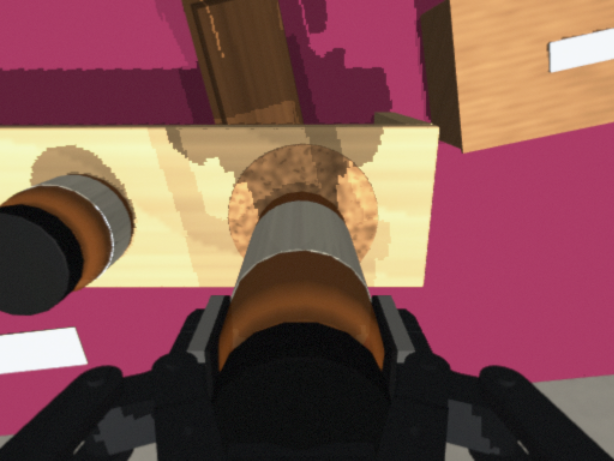

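Emit:
send_rows(
  commands=[
    [0.008,0,-0.05,0],
    [0.008,0,-0.1,0],
    [0.008,0,-0.15,0],
    [0.008,0,-0.165,0],
    [0.008,0,-0.165,0],
  ],
)

```text
t: 9.5
tcp_pos: [0.6647, 0.193, 0.2479]
eef_rot: [-1.273, -1.113, 1.117]
ft_force: [0.6, -0.0, -3.9]
opening: 0.0525
```

Emit:
send_rows(
  commands=[
    [0,0,-0.005,0],
    [0,0,-0.01,0],
    [0,0,-0.015,0],
    [0,0,-0.02,0],
    [0,0,-0.02,0],
  ],
)

```text
t: 10.0
tcp_pos: [0.6647, 0.193, 0.2449]
eef_rot: [-1.273, -1.113, 1.117]
ft_force: [-0.0, 0.5, -3.7]
opening: 0.0526
```

Emit:
send_rows(
  commands=[
    [0,0,-0.005,0],
    [0,0,-0.01,0],
    [0,0,-0.01,0],
  ],
)

```text
t: 10.3
tcp_pos: [0.6646, 0.193, 0.2433]
eef_rot: [-1.273, -1.113, 1.118]
ft_force: [0.7, 0.3, -4.9]
opening: 0.0527
```

Emit:
send_rows(
  commands=[
    [0,0,-0.004,0],
    [0,0,-0.008,0],
    [0,0,-0.008,0],
  ],
)

```text
t: 10.6
tcp_pos: [0.6648, 0.193, 0.2432]
eef_rot: [-1.274, -1.114, 1.117]
ft_force: [-1.0, -0.6, 2.4]
opening: 0.0529
```

Emit:
send_rows(
  commands=[
    [0,0,0,0],
    [0,0,0,0],
    [0,0,0,0],
    [0,0,0,0],
    [0,0,0,0],
    [0,0,0,0],
    [0,0,0,0],
  ],
  jaw=1,
)

```text
t: 11.3
tcp_pos: [0.6648, 0.193, 0.2431]
eef_rot: [-1.274, -1.113, 1.117]
ft_force: [0.1, 1.3, -1.0]
opening: 0.0857
```

```bash
python3 - <<'E'
from plant import robot
from h import *
s=robot.sense();print(s['t'],s['tcp_pos'],s['ft_force'],s['opening'])
im=robot.snapshot('wrist')[:,:,::-1]; cv2.imwrite('pics/w7.png',cv2.resize(im,None,fx=1.2,fy=1.2))
E
```

```text
11.3 [0.66476916 0.19299025 0.24307577] [ 0.10098364  1.33172228 -0.96146735] 0.08567640353848562
```

View pics/w7.png

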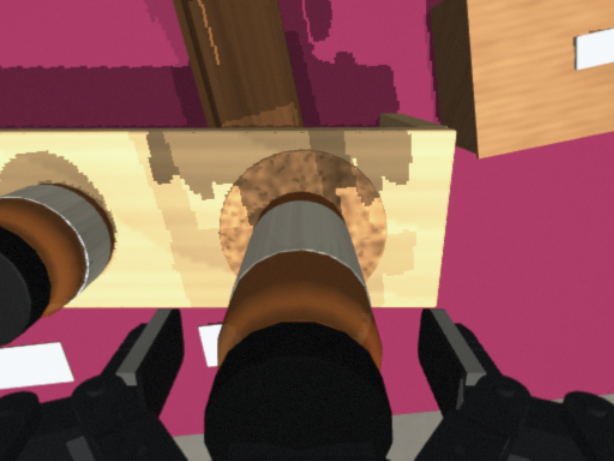

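Emit:
send_rows(
  commands=[
    [0,0,0.03,0],
    [0,0,0.1,0],
    [0,0,0.25,0],
    [0,0,0.45,0],
    [0,0,0.7,0],
    [0,0,0.9,0],
    [0,0,1,0],
    [0,0,1,0],
  ],
)

```text
t: 12.15
tcp_pos: [0.6661, 0.1932, 0.398]
eef_rot: [-1.279, -1.12, 1.112]
ft_force: [-0.1, -0.4, 0.7]
opening: 0.0857
```

Emit:
send_rows(
  commands=[
    [-0.2,0,0,-0.045],
    [-0.4,0.05,0,-0.09],
    [-0.6,0.1,0,-0.135],
    [-0.8,0.15,0,-0.18],
    [-1,0.2,0,-0.225],
    [-1,0.24,0,-0.27],
    [-1,0.24,0,-0.315],
    [-1,0.24,0,-0.36],
    [-1,0.24,0,-0.405],
    [-1,0.24,0,-0.45],
    [-1,0.24,0,-0.49],
    [-1,0.24,0,-0.5],
    [-1,0.24,0,-0.5],
  ],
)

```text
t: 13.45
tcp_pos: [0.5155, 0.2291, 0.397]
eef_rot: [-1.58, 0.106, -0.096]
ft_force: [-0.6, -0.1, 0.6]
opening: 0.0853
```

```bash
python3 - <<'E'
from plant import robot
from h import *
s=robot.sense();print(s['t'],s['tcp_pos'],R.from_rotvec(s['eef_rot']).as_matrix()[:,0],s['ft_force'],s['joint_pos'])
im=robot.snapshot('side')[:,:,::-1]; cv2.imwrite('pics/s8.png',cv2.resize(im[50:270,20:330],None,fx=2.5,fy=2.5))
im=robot.snapshot('top')[:,:,::-1]; cv2.imwrite('pics/t8.png',cv2.resize(im[100:250,90:330],None,fx=3.3,fy=3.3))
E
```

```text
13.45 [0.5155096  0.22910377 0.39702596] [ 0.99178949 -0.1277649  -0.00545369] [-0.56672535 -0.07179923  0.57444569] [ 0.22514844  0.30518402  1.35689147 -0.0096155   1.4888673   0.35406382]
```

View pics/s8.png

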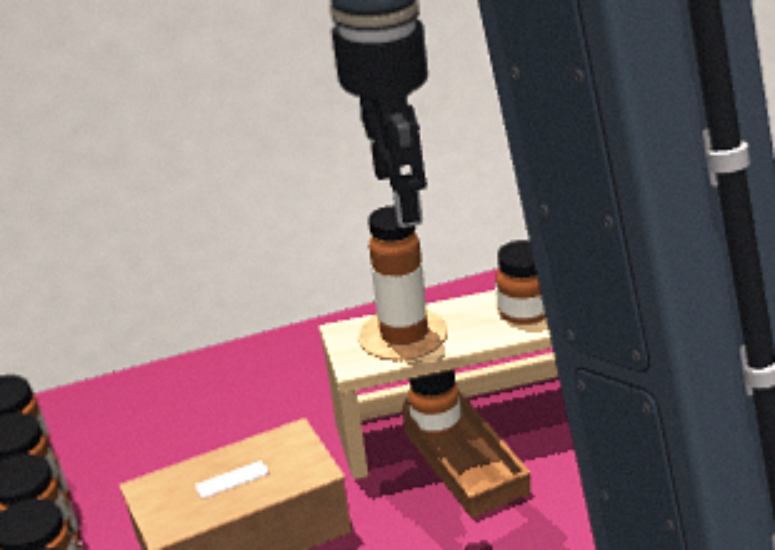

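View pics/t8.png

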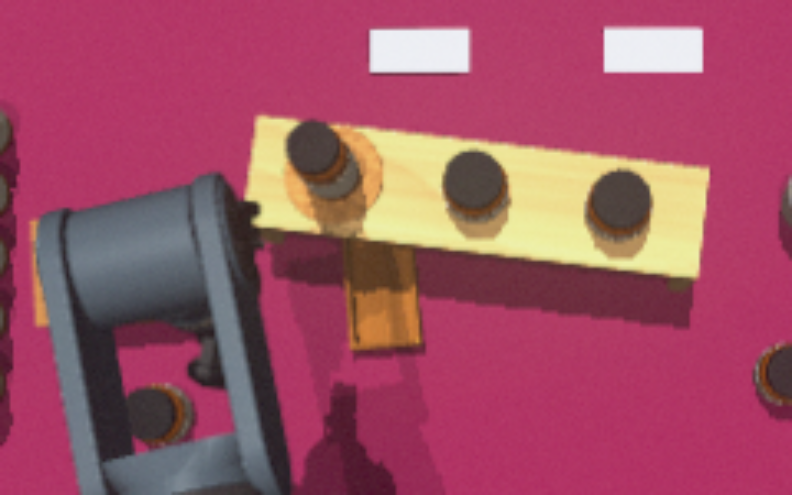

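```bash
python3 - <<'E'
from plant import robot
from h import *
s=robot.sense();p=s['tcp_pos']
c=robot.camera_model('top')
for dz in [0,.1,.2,.3]:
    print(dz,(w2px(c,p+[0,0,dz])-[90,100])*3.3)
for xy in [(-.1,0),(-.15,0),(.1,0),(0,.1),(0,-.1)]: print(xy,(w2px(c,p+[xy[0],xy[1],.27])-[90,100])*3.3)
c=robot.camera_model('side')
for dz in [0,.1,.2,.3]:
    print(dz,(w2px(c,p+[0,0,dz])-[20,50])*2.5)
im=robot.snapshot('side')[:,:,::-1]; cv2.imwrite('pics/s9.png',cv2.resize(im[0:200,90:330],None,fx=3,fy=3))
E
```

```text
0 [[245.33949663 299.17666865]]
0.1 [[218.75087096 287.28926813]]
0.2 [[186.77870044 272.982846  ]]
0.3 [[147.61837659 255.44173726]]
(-0.1, 0) [[157.57138155 419.97074836]]
(-0.15, 0) [[156.51728117 500.32475027]]
(0.1, 0) [[163.6693276  105.47041658]]
(0, 0.1) [[  4.91749028 262.01584422]]
(0, -0.1) [[317.87874902 260.28119967]]
0 [[396.35104899 201.99633413]]
0.1 [[385.2618782   99.53447244]]
0.2 [[372.62238459 -16.21134117]]
0.3 [[ 358.05775735 -148.28085869]]
```

View pics/s9.png

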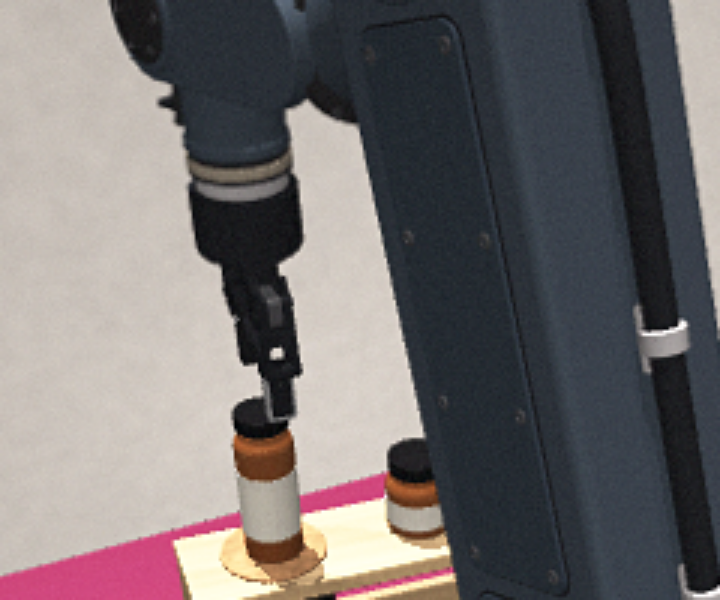

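Emit:
send_rows(
  commands=[
    [-0.15,0,-0.2,0],
    [-0.3,0,-0.4,0],
    [-0.337,0,-0.65,0],
    [-0.337,0,-0.9,0],
    [-0.337,0,-1,0],
    [-0.337,0,-1,0],
  ],
)

```text
t: 14.2
tcp_pos: [0.4633, 0.2287, 0.245]
eef_rot: [-1.582, 0.109, -0.091]
ft_force: [-0.1, 0.3, 0.9]
opening: 0.0853
```

Emit:
send_rows(
  commands=[
    [0,0,-0.2,0],
    [0,0,-0.4,0],
    [0,0,-0.65,0],
    [0,0,-0.9,0],
    [0,0,-1,0],
    [0,0,-1,0],
    [0,0,-1,0],
  ],
)

```text
t: 14.9
tcp_pos: [0.4646, 0.229, 0.096]
eef_rot: [-1.581, 0.107, -0.093]
ft_force: [-0.1, -0.4, 0.3]
opening: 0.0855
```

```bash
python3 - <<'E'
from plant import robot
from h import *
s=robot.sense();print(s['t'],s['tcp_pos'],R.from_rotvec(s['eef_rot']).as_matrix()[:,0],s['ft_force'],s['joint_pos'])
im=robot.snapshot('side')[:,:,::-1]; cv2.imwrite('pics/s10.png',cv2.resize(im[100:300,90:330],None,fx=3,fy=3))
im=robot.snapshot('wrist')[:,:,::-1]; cv2.imwrite('pics/w10.png',cv2.resize(im,None,fx=1.2,fy=1.2))
E
```

```text
14.9 [0.46460575 0.22901472 0.09595934] [ 0.99192086 -0.12658006 -0.00839632] [-0.06807392 -0.39702525  0.29508322] [ 0.24738874  0.61394672  1.81042925 -0.01416499  0.72999824  0.38487317]
```

View pics/s10.png

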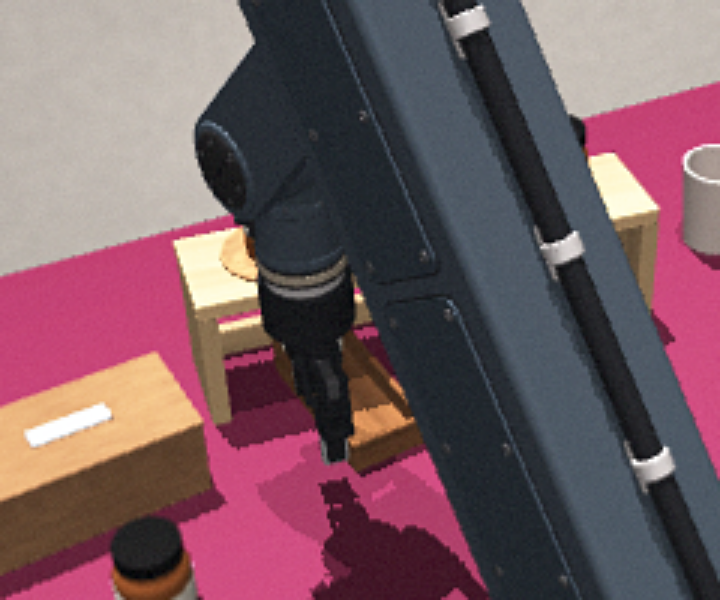

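View pics/w10.png

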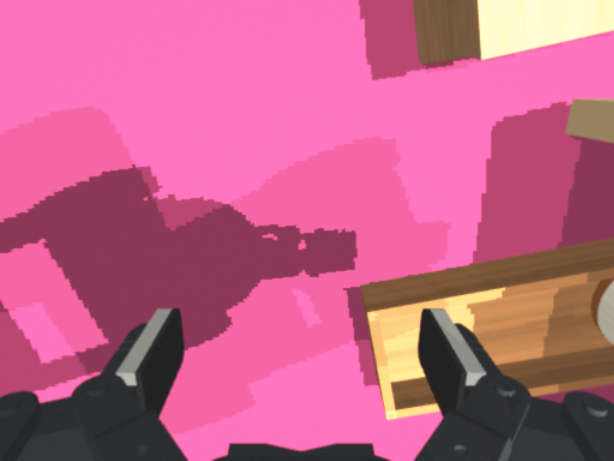

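Emit:
send_rows(
  commands=[
    [0,0,-0.15,0],
    [0,0,-0.3,0],
    [0,0,-0.42,0],
    [0,0,-0.5,0],
    [0,0,-0.54,0],
    [0,0,-0.54,0],
    [0,0,-0.54,0],
  ],
)

```text
t: 15.7
tcp_pos: [0.4654, 0.2293, 0.0163]
eef_rot: [-1.58, 0.105, -0.095]
ft_force: [0.2, 0.3, 0.3]
opening: 0.0854
```

```bash
python3 - <<'E'
from plant import robot
from h import *
s=robot.sense();print(s['t'],s['tcp_pos'],R.from_rotvec(s['eef_rot']).as_matrix()[:,0],s['ft_force'],s['joint_pos'])
im=robot.snapshot('side')[:,:,::-1]; cv2.imwrite('pics/s11.png',cv2.resize(im[100:300,90:330],None,fx=3,fy=3))
E
```

```text
15.7 [0.46544918 0.22928148 0.01632314] [ 0.99195137 -0.12649805 -0.00554235] [0.20290794 0.29873687 0.32599229] [ 0.24750033  0.76232918  1.83767232 -0.01806329  0.55133588  0.38973893]
```

View pics/s11.png

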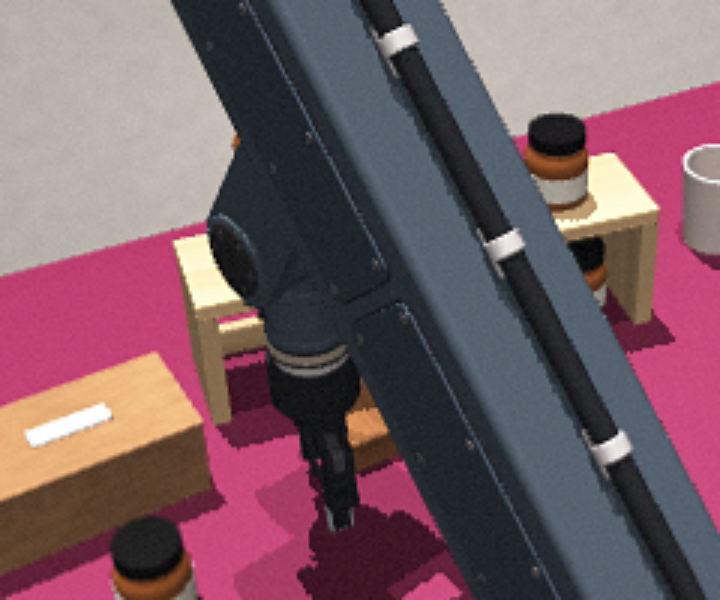

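Emit:
send_rows(
  commands=[
    [0,-0.03,-0.02,0],
    [0,-0.07,-0.04,0],
    [0,-0.12,-0.04,0],
    [-0.005,-0.17,-0.04,0],
    [-0.01,-0.22,-0.04,0],
    [-0.015,-0.28,-0.04,0],
    [-0.02,-0.34,-0.04,0],
    [-0.02,-0.39,-0.04,0],
    [-0.02,-0.434,-0.04,0],
    [-0.02,-0.434,-0.04,0],
  ],
)

```text
t: 16.75
tcp_pos: [0.4626, 0.1632, 0.0105]
eef_rot: [-1.581, 0.106, -0.096]
ft_force: [-0.2, -0.2, 0.5]
opening: 0.0853
```

```bash
python3 - <<'E'
from plant import robot
from h import *
s=robot.sense();print(s['t'],s['tcp_pos'],s['ft_force'])
im=robot.snapshot('side')[:,:,::-1]; cv2.imwrite('pics/s12.png',cv2.resize(im[100:300,90:330],None,fx=3,fy=3))
c=robot.camera_model('wrist');im=robot.snapshot('wrist')[:,:,::-1]; cv2.imwrite('pics/w12.png',cv2.resize(im,None,fx=1.2,fy=1.2))
E
```

```text
16.75 [0.46262281 0.16324267 0.01045504] [-0.22577966 -0.23468822  0.53875784]
```

View pics/s12.png

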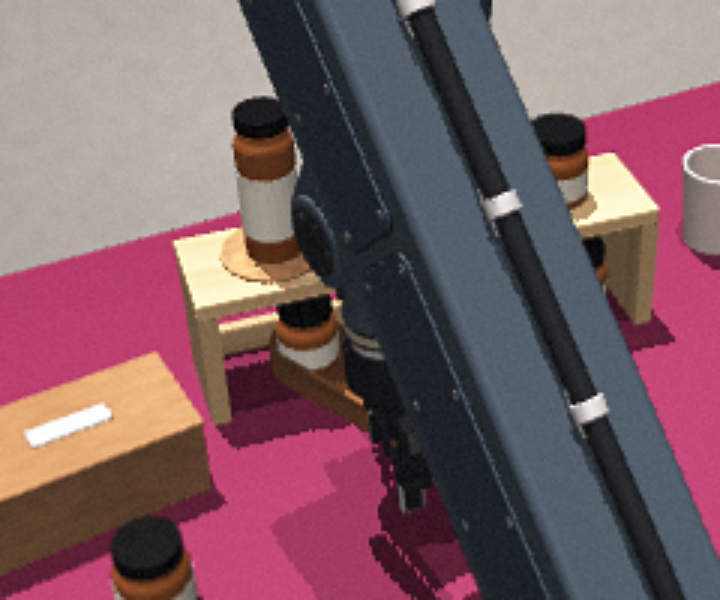

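View pics/w12.png

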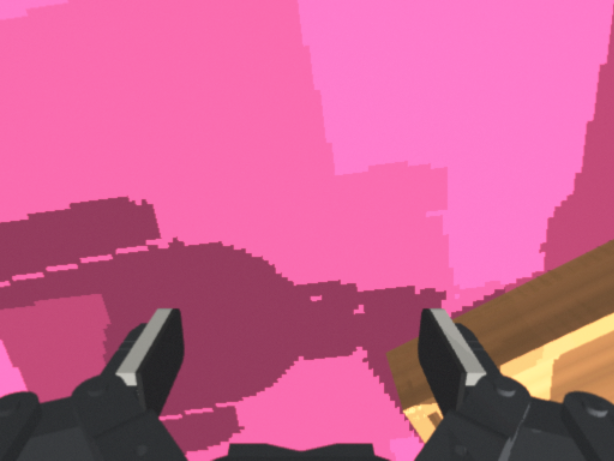

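Emit:
send_rows(
  commands=[
    [0.02,-0.06,0,0],
    [0.04,-0.12,0,0],
    [0.06,-0.185,0,0],
    [0.08,-0.25,0,0],
    [0.101,-0.308,0,0],
    [0.13,-0.356,0,0],
    [0.16,-0.404,0,0],
    [0.191,-0.451,0,0],
    [0.23,-0.495,0,0],
    [0.265,-0.535,0,0],
    [0.303,-0.575,0,0],
    [0.303,-0.575,0,0],
  ],
)

```text
t: 18.05
tcp_pos: [0.5101, 0.0767, 0.0106]
eef_rot: [-1.58, 0.104, -0.099]
ft_force: [-0.2, -0.3, 0.9]
opening: 0.0855
```

```bash
python3 - <<'E'
from plant import robot
from h import *
s=robot.sense();print(s['t'],s['tcp_pos'],s['ft_force'],R.from_rotvec(s['eef_rot']).as_matrix()[:,0])
im=robot.snapshot('side')[:,:,::-1]; cv2.imwrite('pics/s13.png',cv2.resize(im[100:300,90:330],None,fx=3,fy=3))
c=robot.camera_model('wrist');im=robot.snapshot('wrist')[:,:,::-1]; cv2.imwrite('pics/w13.png',cv2.resize(im,None,fx=1.2,fy=1.2))
E
```

```text
18.05 [0.51008585 0.07672156 0.01056561] [-0.22384689 -0.3498204   0.85060246] [ 0.99173999 -0.12824508 -0.00223487]
```

View pics/s13.png

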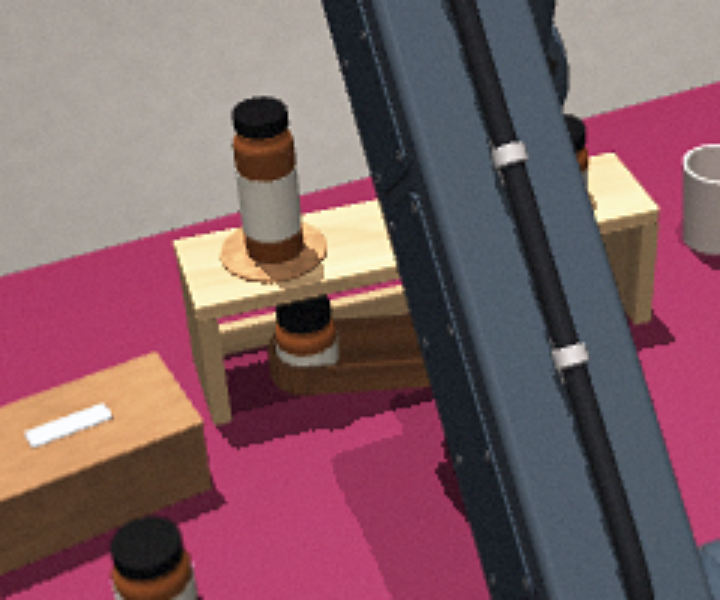

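View pics/w13.png

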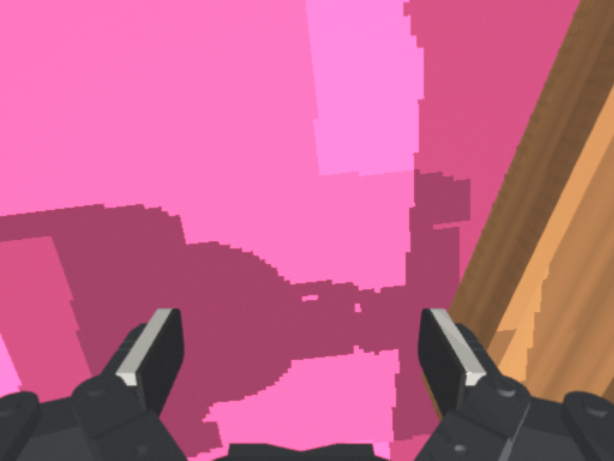

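Emit:
send_rows(
  commands=[
    [0,0,-0.015,0],
    [0,0,-0.03,0],
    [0,0,-0.03,0],
  ],
)

```text
t: 18.45
tcp_pos: [0.509, 0.0776, 0.0057]
eef_rot: [-1.58, 0.104, -0.097]
ft_force: [0.4, 0.7, 1.2]
opening: 0.0852
```

Emit:
send_rows(
  commands=[
    [0.02,-0.02,0,0],
    [0.045,-0.04,0,0],
    [0.07,-0.06,0,0],
    [0.1,-0.08,0,0],
    [0.128,-0.107,0,0],
    [0.128,-0.107,0,0],
  ],
)

```text
t: 19.05
tcp_pos: [0.5298, 0.0607, 0.0058]
eef_rot: [-1.581, 0.103, -0.1]
ft_force: [-0.5, 0.2, -0.2]
opening: 0.0855
```

```bash
python3 - <<'E'
from plant import robot
from h import *
s=robot.sense();p=s['tcp_pos'];print(s['t'],p,s['ft_force'],R.from_rotvec(s['eef_rot']).as_matrix()[:,0])
q=p[:2]-[.638,.052];print('shelf',q@[.9925,-.1219],q@[.1219,.9925])
im=robot.snapshot('side')[:,:,::-1]; cv2.imwrite('pics/s14.png',cv2.resize(im[100:300,90:330],None,fx=3,fy=3))
im=robot.snapshot('top')[:,:,::-1]; cv2.imwrite('pics/t14.png',cv2.resize(im[100:250,90:330],None,fx=3.3,fy=3.3))
c=robot.camera_model('wrist');im=robot.snapshot('wrist')[:,:,::-1]; cv2.imwrite('pics/w14.png',cv2.resize(im,None,fx=1.2,fy=1.2))
E
```

```text
19.05 [0.52982187 0.06068637 0.0058416 ] [-0.49861183  0.24863941 -0.15643835] [ 0.99176203 -0.12808938 -0.00109334]
shelf -0.10842566121704846 -0.004565696366623694
```

View pics/w14.png

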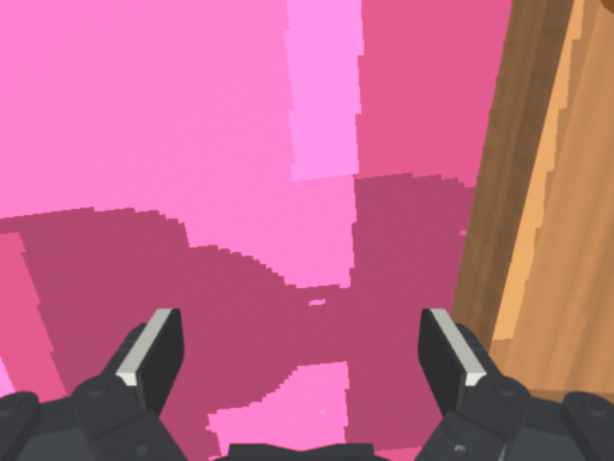

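View pics/t14.png

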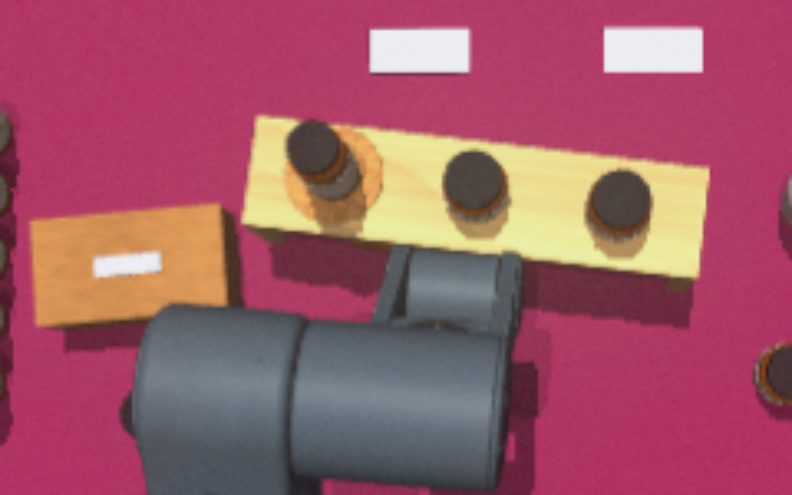

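Emit:
send_rows(
  commands=[
    [0.02,-0.015,0,0],
    [0.045,-0.03,0,0],
    [0.07,-0.045,0,0],
    [0.09,-0.055,0,0],
    [0.1,-0.057,0,0],
    [0.1,-0.057,0,0],
  ],
)

```text
t: 19.8
tcp_pos: [0.5443, 0.0525, 0.0058]
eef_rot: [-1.581, 0.103, -0.099]
ft_force: [-0.2, -1.6, 0.1]
opening: 0.0856
```

```bash
cat > st.py <<'E'
from plant import robot
from h import *
import sys,pickle
def st():
    s=robot.sense();p=s['tcp_pos'];print(s['t'],p,s['ft_force'])
    q=p[:2]-[.638,.052];print('shelf',q@[.9925,-.1219],q@[.1219,.9925])
def wr(n):
    c=robot.camera_model('wrist');im=robot.snapshot('wrist')[:,:,::-1];pickle.dump(c,open(f'{n}.pkl','wb')); cv2.imwrite(f'pics/{n}.png',cv2.resize(im,None,fx=1.5,fy=1.5,interpolation=cv2.INTER_CUBIC))
def sd(n):
    im=robot.snapshot('side')[:,:,::-1]; cv2.imwrite(f'pics/{n}.png',cv2.resize(im[100:300,90:330],None,fx=3,fy=3,interpolation=cv2.INTER_CUBIC))
E
python3 -c "
from st import *
st();wr('w15');sd('s15')"
```

```text
19.8 [0.54432404 0.05245769 0.00580786] [-0.2380342  -1.56266014  0.05811038]
shelf -0.09302918414469984 -0.010964841108626498
```

View pics/w15.png

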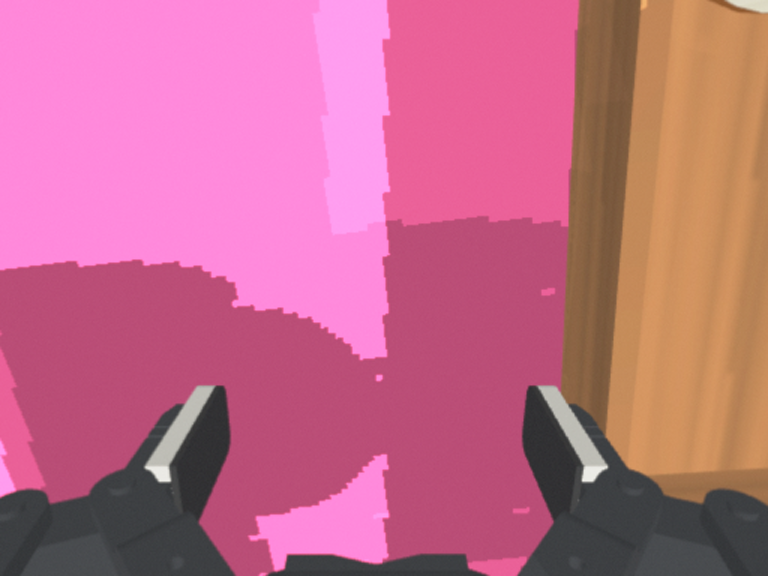

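View pics/s15.png

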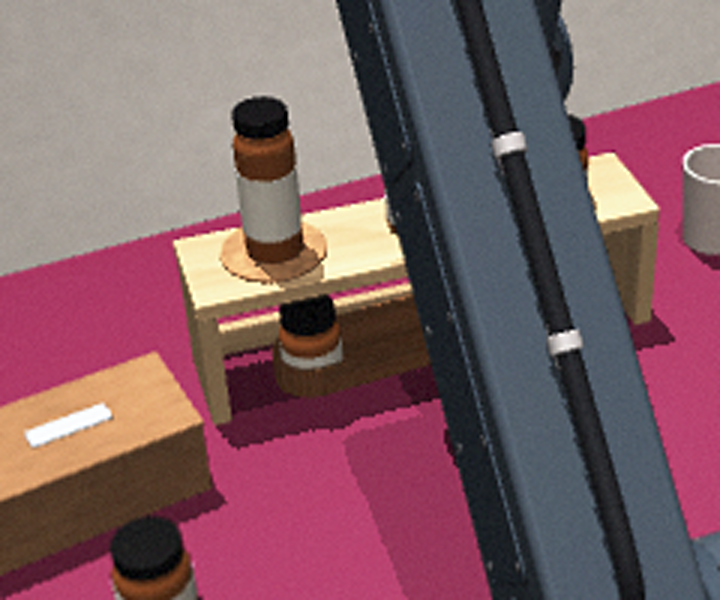

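```bash
cat >> h.py <<'E'
sx_=np.array([.99255,-.12187]);sy_=np.array([.12187,.99255]);O_=np.array([.638,.052])
def S(p): p=np.asarray(p)[:,:2]-O_; return np.c_[p@sx_,p@sy_]
E
python3 -c "
from h import *
import pickle
c=pickle.load(open('w15.pkl','rb'))
P=S(px2w(c,np.array([(562,400),(568,220),(575,60)])/1.5,0));print(P)
d=P[2]-P[0];print('phi deg',np.degrees(np.arctan2(d[0],d[1])))
Q=S(px2w(c,np.array([(625,470),(768,468)])/1.5,0.032));print('square end inner/outer?',Q)
Q=S(px2w(c,np.array([(606,400),(640,20)])/1.5,0.032));d=Q[1]-Q[0];print('rim',Q,np.degrees(np.arctan2(d[0],d[1])))
"
```

```text
[[-0.0351721  -0.01347001]
 [-0.04002332  0.04322375]
 [-0.04309352  0.08342561]]
phi deg -4.673659299392909
square end inner/outer? [[-0.03019462 -0.01367724]
 [ 0.00541845 -0.01315653]]
rim [[-0.0378365   0.00661583]
 [-0.04320201  0.08802836]] -3.7706400655941152
```

```bash
python3 -c "
from st import *
c=robot.camera_model('side')
f=lambda p:np.c_[90+(np.array(p)[:,0]+.5)/3-.5,100+(np.array(p)[:,1]+.5)/3-.5]
print('tray front bottom pts',S(px2w(c,f([(300,396),(330,392),(380,380),(425,370)]),0)))
print('left silhouette', S(px2w(c,f([(277,385)]),0)))
print('rail top front', S(px2w(c,f([(220,340),(400,293)]),.03)), 'board front top',S(px2w(c,f([(197,312),(405,262)]),.143)))
"

```

```text
tray front bottom pts [[-0.04106088  0.14137239]
 [-0.04557261  0.11237644]
 [-0.0455143   0.06125858]
 [-0.0466141   0.01469074]]
left silhouette [[-0.01738619  0.15858417]]
rail top front [[0.03387927 0.20111543]
 [0.04484234 0.01099972]] board front top [[-0.05979648  0.2284971 ]
 [-0.05236585  0.03223933]]
```

```bash
python3 -c "
from st import *
c=robot.camera_model('top')
for z in (.2,.25,.3,.35): print(z,S(px2w(c,np.array([(405,247),(520,255)])/3.3+[90,100],z)))
"

```

```text
0.2 [[-0.06243308  0.05688661]
 [-0.05715758 -0.05337034]]
0.25 [[-0.06817051  0.05167812]
 [-0.0630887  -0.0545307 ]]
0.3 [[-0.07390794  0.04646963]
 [-0.06901982 -0.05569107]]
0.35 [[-0.07964538  0.04126113]
 [-0.07495095 -0.05685143]]
```

Emit:
send_rows(
  commands=[
    [-0.06,0.007,0,0],
    [-0.113,0.014,0,0],
    [-0.113,0.014,0,0],
    [-0.1,0.12,0,0],
    [-0.087,0.23,0,0],
    [-0.073,0.34,0,0],
    [-0.059,0.451,0,0],
    [-0.059,0.451,0,0],
    [-0.03,0.447,0,0],
    [0.0,0.443,0,0],
    [0.03,0.44,0,0],
    [0.06,0.436,0,0],
    [0.06,0.436,0,0],
  ],
)

```text
t: 21.2
tcp_pos: [0.5517, 0.1174, 0.0056]
eef_rot: [-1.581, 0.107, -0.096]
ft_force: [-3.7, -0.3, 2.0]
opening: 0.0855
```

```bash
python3 -c "
from st import *
st();wr('w16');sd('s16')"
```

```text
21.2 [0.55166017 0.1173708  0.00563004] [-3.65340865 -0.31146673  1.96988027]
shelf -0.09366098085630595 0.054355690084736466
```

View pics/w16.png

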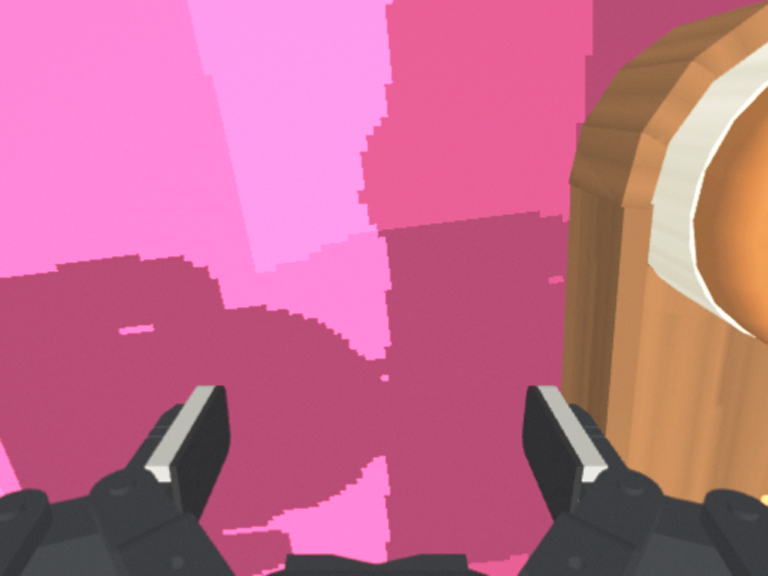

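View pics/s16.png

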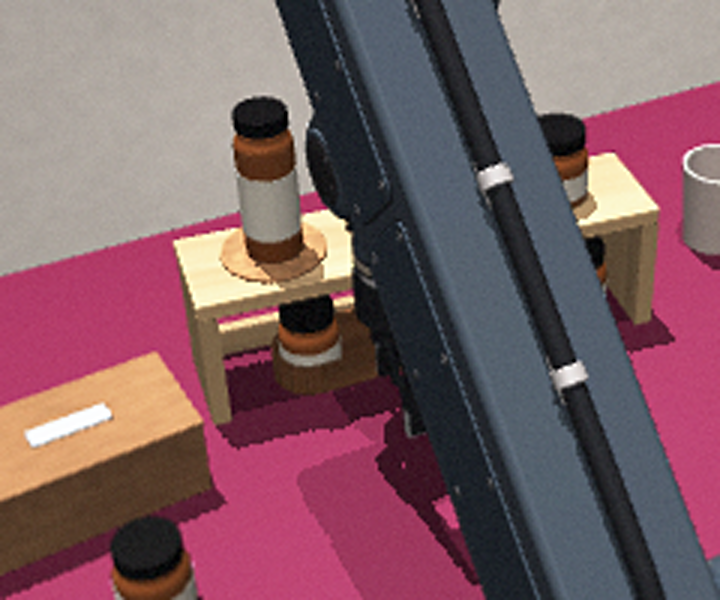

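```bash
python3 -c "
from h import *
import pickle
c=pickle.load(open('w16.pkl','rb'))
P=S(px2w(c,np.array([(563,390),(566,300),(569,200)])/1.5,0));print(P)
d=P[2]-P[0];print('phi deg',np.degrees(np.arctan2(d[0],d[1])))
Q=S(px2w(c,np.array([(607,400),(624,210)])/1.5,0.032));d=Q[1]-Q[0];print('rim',Q,np.degrees(np.arctan2(d[0],d[1])))
"
```

```text
[[-0.03604272  0.05558811]
 [-0.03856263  0.08520073]
 [-0.04112401  0.11406457]]
phi deg -4.966225225235147
rim [[-0.03827188  0.0721602 ]
 [-0.04124729  0.1177612 ]] -3.7331885824526254
```

Emit:
send_rows(
  commands=[
    [0.015,-0.002,0,0],
    [0.03,-0.004,0,0],
    [0.045,-0.005,0,0],
    [0.045,-0.005,0,0],
    [0.045,-0.005,0,0],
  ],
)

```text
t: 21.8
tcp_pos: [0.5551, 0.1167, 0.0054]
eef_rot: [-1.581, 0.111, -0.091]
ft_force: [-7.9, 0.1, 5.8]
opening: 0.0851
```

```bash
python3 -c "
from st import *
st()"
```

```text
21.8 [0.55509536 0.1167156  0.00542527] [-7.92813722  0.07326785  5.78250377]
shelf -0.09017168598987887 0.05412416220524865
```

Emit:
send_rows(
  commands=[
    [0.015,-0.002,0.01,0],
    [0.03,-0.004,0.01,0],
    [0.04,-0.005,0.01,0],
    [0.04,-0.005,0.01,0],
  ],
)

```text
t: 22.2
tcp_pos: [0.5537, 0.1165, 0.0064]
eef_rot: [-1.582, 0.122, -0.08]
ft_force: [-17.9, 1.8, 7.4]
opening: 0.0853
```

```bash
python3 -c "
from st import *
st();wr('w17')"
```

```text
22.2 [0.55368294 0.11653198 0.00642148] [-17.87736801   1.75211223   7.35808678]
shelf -0.09155113141912495 0.05376974240643612
```

View pics/w17.png

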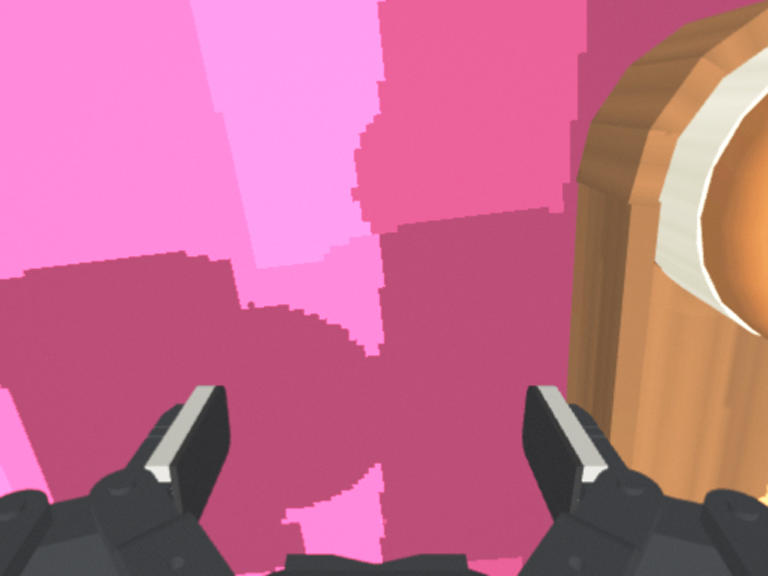

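```bash
python3 -c "
from h import *
import pickle
c=pickle.load(open('w17.pkl','rb'))
P=S(px2w(c,np.array([(569,390),(573,270),(577,190)])/1.5,0));print(P)
d=P[2]-P[0];print('phi deg',np.degrees(np.arctan2(d[0],d[1])))
Q=S(px2w(c,np.array([(609,400),(629,210)])/1.5,0.032));d=Q[1]-Q[0];print('rim',Q,np.degrees(np.arctan2(d[0],d[1])))
"
```

```text
[[-0.03243642  0.05524671]
 [-0.03590944  0.09381965]
 [-0.03758857  0.11622184]]
phi deg -4.829792447055819
rim [[-0.03542474  0.07189853]
 [-0.0378935   0.11734159]] -3.1096233493633743
```

Emit:
send_rows(
  commands=[
    [-0.05,0.006,0,0],
    [-0.1,0.012,0.02,0],
    [-0.2,0.025,0.02,0],
    [-0.2,0.025,0.02,0],
  ],
)

```text
t: 22.65
tcp_pos: [0.5224, 0.1204, 0.0095]
eef_rot: [-1.582, 0.122, -0.079]
ft_force: [0.5, 0.0, 0.1]
opening: 0.0851
```

```bash
cat >> st.py <<'E'
def tilt():
    M=R.from_rotvec(robot.sense()['eef_rot']).as_matrix(); print('down vec (world) ',M[:,1].round(4),'tip fwd deg (shelf x)',np.degrees(M[:2,1]@sx_),'tip +y',np.degrees(M[:2,1]@sy_),'jaw',M[:,0].round(4))
E
python3 -c "
from st import *
st();tilt();sd('s18')"
```

```text
22.65 [0.52237187 0.12037019 0.00954755] [0.54124612 0.03369174 0.09153662]
shelf -0.12309524809486114 0.053762344671369124
down vec (world)  [-0.0283 -0.0121 -0.9995] tip fwd deg (shelf x) -1.5273733130297928 tip +y -0.8847930400882796 jaw [ 0.9915 -0.1277 -0.0266]
```

View pics/s18.png

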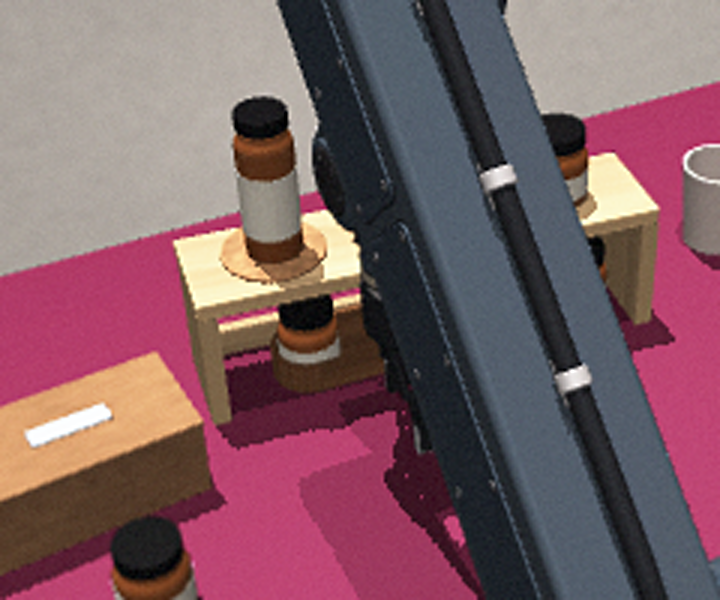

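Emit:
send_rows(
  commands=[
    [-0.1,0.012,-0.04,0],
    [-0.1,0.012,-0.08,0],
    [-0.1,0.012,-0.11,0],
    [-0.15,0.018,-0.11,0],
    [-0.2,0.024,-0.11,0],
    [-0.2,0.024,-0.11,0],
  ],
)

```text
t: 23.3
tcp_pos: [0.5011, 0.1238, -0.0048]
eef_rot: [-1.581, 0.109, -0.093]
ft_force: [2.4, 0.3, 13.5]
opening: 0.0852
```

```bash
python3 -c "
from st import *
st();tilt()"
```

```text
23.3 [ 0.50105685  0.12376884 -0.0047777 ] [ 2.43786292  0.27911715 13.47258823]
shelf -0.14466470307203183 0.054537206303716654
down vec (world)  [-0.0108 -0.0117 -0.9999] tip fwd deg (shelf x) -0.5317921653418527 tip +y -0.7387748726101354 jaw [ 0.9918 -0.1278 -0.0092]
```

Emit:
send_rows(
  commands=[
    [0,0,0.2,0],
    [0,0,0.5,0],
    [0,0.05,0.8,0.04],
    [0.02,0.15,1,0.08],
    [0.04,0.4,1,0.12],
    [0.08,0.7,1,0.165],
    [0.1,0.95,1,0.21],
    [0.11,1,1,0.25],
    [0.11,1,1,0.25],
  ],
)

```text
t: 24.2
tcp_pos: [0.519, 0.2757, 0.1453]
eef_rot: [-1.524, -0.516, 0.519]
ft_force: [0.4, 0.5, 0.4]
opening: 0.0854
```

Emit:
send_rows(
  commands=[
    [0.02,0.2,0.03,0.045],
    [0.05,0.45,0.03,0.09],
    [0.08,0.7,0.03,0.135],
    [0.11,0.82,0.03,0.18],
    [0.11,0.82,0.03,0.22],
    [0.11,0.82,0.03,0.25],
    [0.11,0.82,0.03,0.25],
  ],
)

```text
t: 24.9
tcp_pos: [0.5363, 0.3978, 0.1495]
eef_rot: [-1.283, -1.119, 1.113]
ft_force: [0.6, -0.7, -0.4]
opening: 0.0853
```

```bash
python3 -c "
from st import *
st();tilt();sd('s19')
im=robot.snapshot('top')[:,:,::-1]; cv2.imwrite('pics/t19.png',cv2.resize(im[100:250,60:300],None,fx=3.3,fy=3.3))"
```

```text
24.9 [0.53626114 0.39777707 0.14945594] [ 0.64438012 -0.67419634 -0.41880267]
shelf -0.14312604627618075 0.3307817782096787
down vec (world)  [ 0.0129 -0.0088 -0.9999] tip fwd deg (shelf x) 0.7950082451933824 tip +y -0.40970233914002907 jaw [ 0.1291  0.9916 -0.0071]
```

View pics/s19.png

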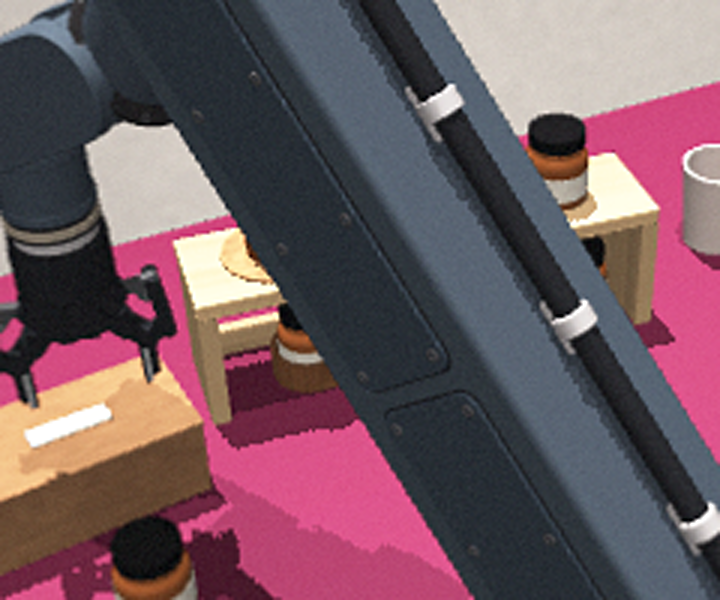

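View pics/t19.png

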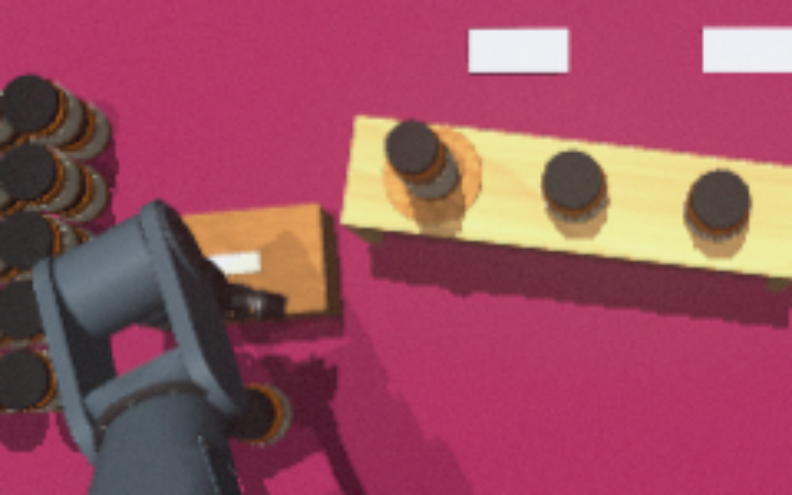

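Emit:
send_rows(
  commands=[
    [0.15,-0.03,0,0],
    [0.35,-0.08,0,0],
    [0.55,-0.15,-0.05,0],
    [0.72,-0.21,-0.12,0],
    [0.797,-0.24,-0.2,0],
    [0.797,-0.24,-0.2,0],
    [0.797,-0.24,-0.2,0],
  ],
)

```text
t: 25.7
tcp_pos: [0.6542, 0.3615, 0.1186]
eef_rot: [-1.282, -1.115, 1.113]
ft_force: [-0.7, -0.3, -0.0]
opening: 0.0858
```

```bash
python3 -c "
from st import *
st();tilt();sd('s20')"
```

```text
25.7 [0.6542366  0.36153062 0.11864048] [-0.68161535 -0.30883023 -0.00988835]
shelf -0.021616954765451078 0.3091883859917266
down vec (world)  [ 0.0098 -0.0092 -0.9999] tip fwd deg (shelf x) 0.6193440866707249 tip +y -0.4578252930110564 jaw [ 0.1313  0.9913 -0.0079]
```

View pics/s20.png

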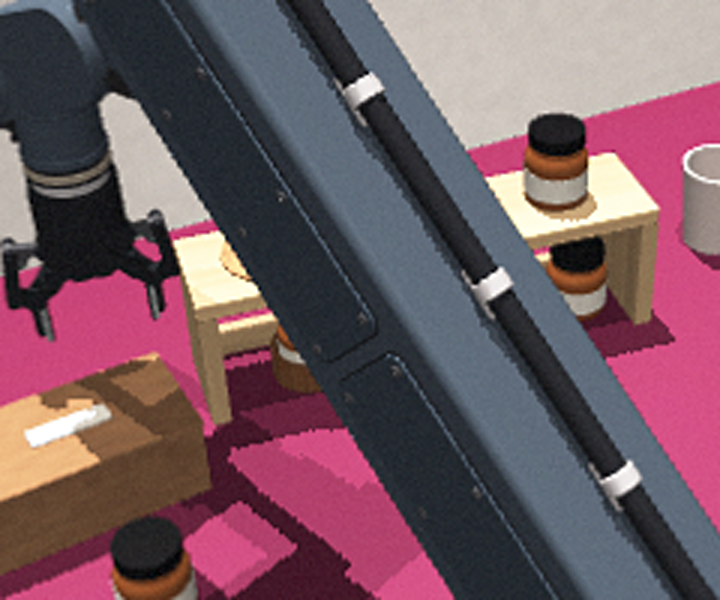

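Emit:
send_rows(
  commands=[
    [-0.008,-0.06,0,0],
    [-0.016,-0.12,0,0],
    [-0.02,-0.16,0,0],
    [-0.024,-0.19,0,0],
    [-0.028,-0.21,0,0],
    [-0.028,-0.21,0,0],
  ],
)

```text
t: 26.35
tcp_pos: [0.6507, 0.3386, 0.121]
eef_rot: [-1.275, -1.127, 1.097]
ft_force: [1.4, 18.6, -1.9]
opening: 0.0853
```

```bash
python3 -c "
from st import *
st();tilt()"
```

```text
26.35 [0.65070425 0.33863259 0.12102193] [ 1.38296993 18.57615266 -1.92005038]
shelf -0.022331548064959225 0.2860314955056114
down vec (world)  [ 0.017   0.007  -0.9998] tip fwd deg (shelf x) 0.9179182279659297 tip +y 0.5188320471223128 jaw [0.1318 0.9912 0.0092]
```

Emit:
send_rows(
  commands=[
    [-0.006,-0.05,0,0],
    [-0.01,-0.09,0,0],
    [-0.01,-0.09,0,0],
  ],
)

```text
t: 26.65
tcp_pos: [0.651, 0.3388, 0.1228]
eef_rot: [-1.263, -1.144, 1.072]
ft_force: [4.9, 31.8, -7.3]
opening: 0.0854
```

Emit:
send_rows(
  commands=[
    [-0.006,-0.05,0,0],
    [-0.01,-0.09,0,0],
    [-0.01,-0.09,0,0],
  ],
)

```text
t: 26.95
tcp_pos: [0.6513, 0.3393, 0.1244]
eef_rot: [-1.25, -1.161, 1.046]
ft_force: [5.0, 33.7, -9.5]
opening: 0.0852
```

```bash
python3 -c "
from st import *
st();tilt()"
```

```text
26.95 [0.65131113 0.33925399 0.12440686] [ 4.99581361 33.70330286 -9.50762928]
shelf -0.021804966182228817 0.28672221276935256
down vec (world)  [ 0.0385  0.06   -0.9975] tip fwd deg (shelf x) 1.7706836421819039 tip +y 3.67902865058201 jaw [0.1362 0.9886 0.0647]
```

Emit:
send_rows(
  commands=[
    [-0.006,-0.05,-0.005,0],
    [-0.01,-0.085,-0.005,0],
    [-0.01,-0.085,-0.005,0],
  ],
)

```text
t: 27.25
tcp_pos: [0.6517, 0.3396, 0.1258]
eef_rot: [-1.239, -1.176, 1.021]
ft_force: [4.9, 31.4, -7.4]
opening: 0.0854
```

Emit:
send_rows(
  commands=[
    [0.01,0.08,0,0],
    [0.02,0.16,0.1,0],
    [0.02,0.2,0.2,0],
    [0.02,0.2,0.2,0],
  ],
)

```text
t: 27.65
tcp_pos: [0.6559, 0.3709, 0.1589]
eef_rot: [-1.24, -1.182, 1.018]
ft_force: [-0.9, -0.1, 0.3]
opening: 0.0852
```

```bash
python3 -c "
from st import *
st();tilt()"
```

```text
27.65 [0.65593629 0.37090029 0.15889404] [-0.8715066  -0.14601607  0.286615  ]
shelf -0.02107217970462097 0.31869496771333294
down vec (world)  [ 0.0542  0.0864 -0.9948] tip fwd deg (shelf x) 2.4771934112639307 tip +y 5.290242307872599 jaw [0.1366 0.9862 0.0931]
```

Emit:
send_rows(
  commands=[
    [-0.15,0.03,0,0],
    [-0.35,0.08,0,0],
    [-0.55,0.12,0,0],
    [-0.75,0.15,0,-0.03],
    [-0.85,0.1,0,-0.07],
    [-0.9,0,0,-0.11],
    [-0.92,-0.1,0,-0.15],
    [-0.92,-0.2,0,-0.19],
    [-0.92,-0.2,0,-0.19],
  ],
)

```text
t: 28.55
tcp_pos: [0.517, 0.3387, 0.1584]
eef_rot: [-1.471, -0.73, 0.57]
ft_force: [0.5, 0.1, -0.7]
opening: 0.0853
```

Emit:
send_rows(
  commands=[
    [0,-0.2,0,-0.045],
    [-0.02,-0.45,0,-0.09],
    [-0.04,-0.7,0,-0.135],
    [-0.08,-0.95,0,-0.18],
    [-0.1,-1,0,-0.225],
    [-0.1,-1,0,-0.27],
    [-0.1,-1,0,-0.31],
    [-0.1,-1,0,-0.31],
  ],
)

```text
t: 29.35
tcp_pos: [0.5025, 0.1887, 0.1584]
eef_rot: [-1.614, 0.04, -0.179]
ft_force: [-0.5, -0.7, 0.4]
opening: 0.0854
```

```bash
python3 -c "
from st import *
st();tilt();sd('s21')"
```

```text
29.35 [0.50249211 0.18872663 0.15835156] [-0.53972911 -0.7465333   0.36396613]
shelf -0.1511585603038294 0.11918276701604218
down vec (world)  [ 0.0843 -0.0532 -0.995 ] tip fwd deg (shelf x) 5.166392001191443 tip +y -2.437834077185713 jaw [ 0.9865 -0.1362  0.0909]
```

View pics/s21.png

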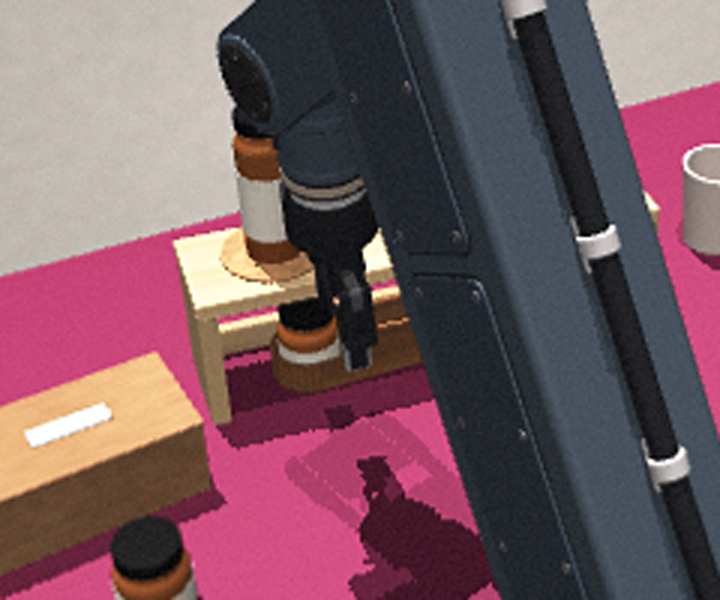

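Emit:
send_rows(
  commands=[
    [0.02,-0.15,-0.1,0.0045],
    [0.025,-0.3,-0.3,0.0045],
    [0.025,-0.4,-0.55,0.0045],
    [0.025,-0.4,-0.8,0.0045],
    [0.025,-0.4,-0.93,0.0045],
    [0.025,-0.4,-0.97,0.0045],
    [0.025,-0.4,-0.97,0.0045],
    [0.025,-0.4,-0.97,0.0045],
  ],
)

```text
t: 30.2
tcp_pos: [0.5068, 0.129, 0.0136]
eef_rot: [-1.614, 0.025, -0.167]
ft_force: [0.1, 0.2, -0.1]
opening: 0.0855
```

```bash
python3 -c "
from st import *
st();tilt()"
```

```text
30.2 [0.50680468 0.12901676 0.01363768] [ 0.10682402  0.16215299 -0.08103745]
shelf -0.1395996996329424 0.060446420455396485
down vec (world)  [ 0.0867 -0.0517 -0.9949] tip fwd deg (shelf x) 5.290764631557517 tip +y -2.3372901933931036 jaw [ 0.9886 -0.1186  0.0923]
```

Emit:
send_rows(
  commands=[
    [0,0,-0.03,0],
    [0,0,-0.06,0],
    [0.03,-0.004,-0.06,0],
    [0.08,-0.01,-0.06,0],
    [0.13,-0.016,-0.06,0],
    [0.18,-0.022,-0.06,0],
    [0.2,-0.025,-0.06,0],
    [0.2,-0.025,-0.06,0],
  ],
)

```text
t: 31.0
tcp_pos: [0.5377, 0.1251, 0.0047]
eef_rot: [-1.614, 0.024, -0.168]
ft_force: [-0.3, 0.5, 0.1]
opening: 0.0852
```

```bash
python3 -c "
from st import *
st();tilt();wr('w22')"
```

```text
31.0 [0.53774618 0.12509782 0.0047248 ] [-0.25319099  0.53907744  0.13476862]
shelf -0.10841254336106675 0.06032864524538145
down vec (world)  [ 0.0877 -0.0517 -0.9948] tip fwd deg (shelf x) 5.348203251132104 tip +y -2.329566674620687 jaw [ 0.9885 -0.1189  0.0933]
```

View pics/w22.png

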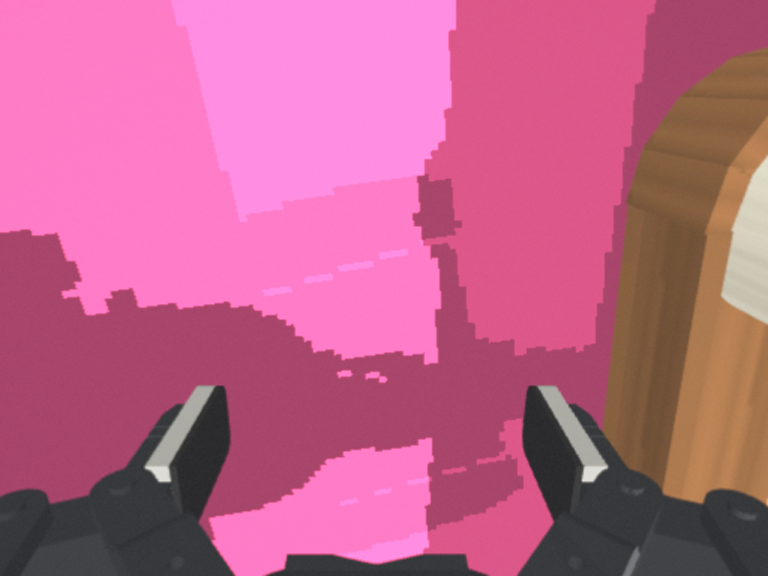

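Emit:
send_rows(
  commands=[
    [0.03,-0.004,0,0],
    [0.06,-0.007,0,0],
    [0.085,-0.01,0,0],
    [0.085,-0.01,0,0],
  ],
)

```text
t: 31.45
tcp_pos: [0.5507, 0.1236, 0.0047]
eef_rot: [-1.614, 0.024, -0.168]
ft_force: [-0.1, -0.6, 0.5]
opening: 0.0853
```

Emit:
send_rows(
  commands=[
    [0.015,-0.002,0,0],
    [0.03,-0.004,0,0],
    [0.045,-0.005,0,0],
    [0.045,-0.005,0,0],
  ],
)

```text
t: 31.85
tcp_pos: [0.5574, 0.1228, 0.0047]
eef_rot: [-1.614, 0.025, -0.168]
ft_force: [-1.5, -0.1, 0.4]
opening: 0.0854
```

```bash
python3 -c "
from st import *
st();tilt()"
```

```text
31.85 [0.55737783 0.12282334 0.00465725] [-1.49430262 -0.08265701  0.43979443]
shelf -0.08865086804582871 0.06046432382227095
down vec (world)  [ 0.0874 -0.0518 -0.9948] tip fwd deg (shelf x) 5.331601911135034 tip +y -2.333494530689948 jaw [ 0.9885 -0.119   0.093 ]
```

Emit:
send_rows(
  commands=[
    [0.015,-0.002,0,0],
    [0.03,-0.004,0,0],
    [0.035,-0.005,0,0],
    [0.035,-0.005,0,0],
  ],
)

```text
t: 32.25
tcp_pos: [0.5576, 0.1223, 0.0042]
eef_rot: [-1.615, 0.032, -0.16]
ft_force: [-8.0, 0.9, 5.1]
opening: 0.0854
```

```bash
python3 -c "
from st import *
st();tilt();wr('w23')"
```

```text
32.25 [0.55761596 0.12225535 0.00415468] [-8.0276295   0.91457579  5.09227867]
shelf -0.08834528727504766 0.059929621733796665
down vec (world)  [ 0.0775 -0.0524 -0.9956] tip fwd deg (shelf x) 4.772173456963907 tip +y -2.4391611327630245 jaw [ 0.9894 -0.1188  0.0833]
```

View pics/w23.png

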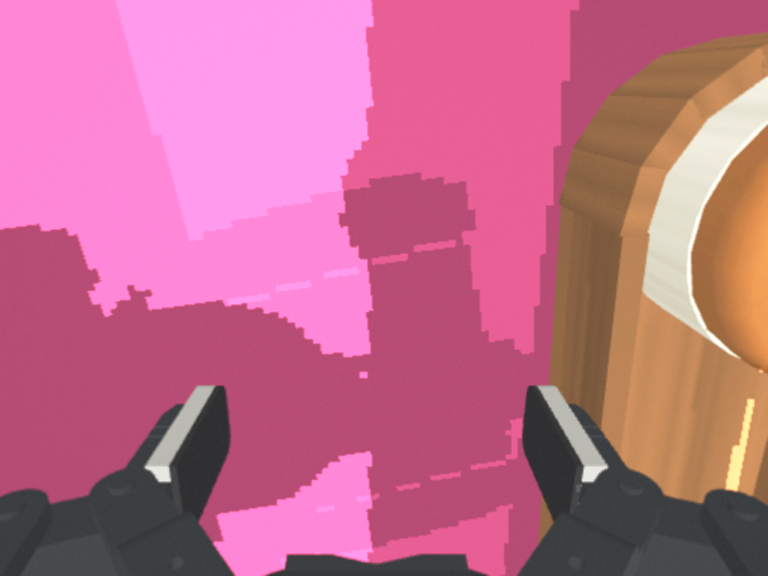

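```bash
python3 -c "
from h import *
import pickle
c=pickle.load(open('w23.pkl','rb'))
P=S(px2w(c,np.array([(549,380),(555,290),(561,205)])/1.5,0));print(P)
d=P[2]-P[0];print('phi deg',np.degrees(np.arctan2(d[0],d[1])))
Q=S(px2w(c,np.array([(604,460),(624,235)])/1.5,0.032));d=Q[1]-Q[0];print('rim',Q,np.degrees(np.arctan2(d[0],d[1])))
c=pickle.load(open('w22.pkl','rb'))
P=S(px2w(c,np.array([(608,380),(619,290),(627,210)])/1.5,0));print(P)
d=P[2]-P[0];print('phi deg',np.degrees(np.arctan2(d[0],d[1])))
Q=S(px2w(c,np.array([(668,480),(705,235)])/1.5,0.032));d=Q[1]-Q[0];print('rim',Q,np.degrees(np.arctan2(d[0],d[1])))
"
```

```text
[[-0.03367942  0.06303936]
 [-0.03576422  0.09332316]
 [-0.03740361  0.11832118]]
phi deg -3.8540410330715624
rim [[-0.03163368  0.05887617]
 [-0.03731619  0.11887707]] -5.410178796852278
[[-0.0335648   0.06164957]
 [-0.03547074  0.09255231]
 [-0.03749635  0.11667608]]
phi deg -4.086744866010885
rim [[-0.03188364  0.0501458 ]
 [-0.03812858  0.11840808]] -5.227128878076268
```

Emit:
send_rows(
  commands=[
    [0.03,-0.003,0.01,0],
    [0.05,-0.006,0.01,0],
    [0.065,-0.008,0.01,0],
    [0.08,-0.01,0.01,0],
    [0.08,-0.01,0.01,0],
  ],
)

```text
t: 32.8
tcp_pos: [0.5641, 0.1218, 0.0045]
eef_rot: [-1.616, 0.04, -0.15]
ft_force: [-7.7, 5.3, 2.3]
opening: 0.0848
```

```bash
python3 -c "
from st import *
st();tilt();wr('w24')"
```

```text
32.8 [0.56412351 0.12175852 0.004508  ] [-7.65056245  5.2722737   2.2893824 ]
shelf -0.0818259817262085 0.060229786058425994
down vec (world)  [ 0.0665 -0.0523 -0.9964] tip fwd deg (shelf x) 4.147580808562028 tip +y -2.509531560531621 jaw [ 0.9904 -0.118   0.0723]
```

View pics/w24.png

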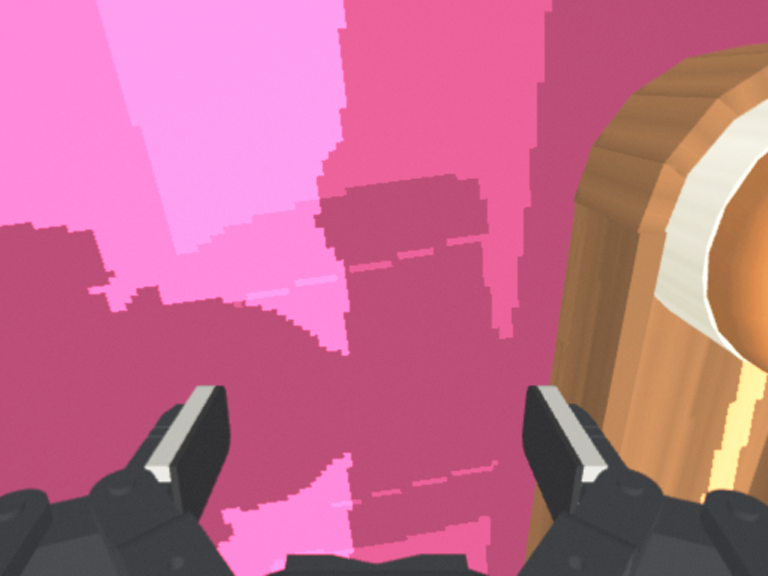

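```bash
python3 -c "
from h import *
import pickle
c=pickle.load(open('w24.pkl','rb'))
P=S(px2w(c,np.array([(556,370),(565,290),(574,205)])/1.5,0));print(P)
d=P[2]-P[0];print('phi deg',np.degrees(np.arctan2(d[0],d[1])))
Q=S(px2w(c,np.array([(608,440),(639,235)])/1.5,0.032));d=Q[1]-Q[0];print('rim',Q,np.degrees(np.arctan2(d[0],d[1])))
"; python3 -c "
from st import *
sd('s24')"
```

```text
[[-0.02551539  0.06702848]
 [-0.02641006  0.09368927]
 [-0.02741865  0.11867251]]
phi deg -2.1105856661342153
rim [[-0.02494851  0.06571678]
 [-0.0273268   0.11927792]] -2.5424505018466528
```

View pics/s24.png

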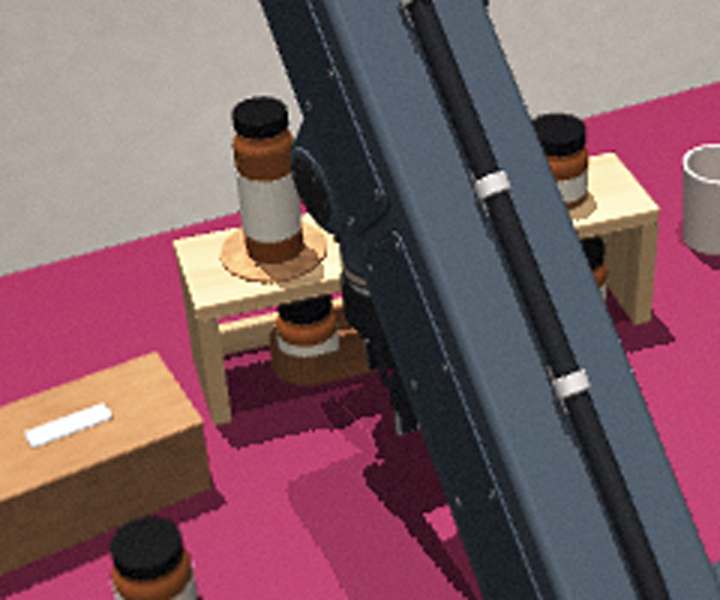

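Emit:
send_rows(
  commands=[
    [0.02,-0.002,0,0],
    [0.04,-0.005,0,0],
    [0.055,-0.007,0,0],
    [0.055,-0.007,0,0],
  ],
)

```text
t: 33.3
tcp_pos: [0.5638, 0.1215, 0.0037]
eef_rot: [-1.618, 0.053, -0.136]
ft_force: [-14.8, 5.0, 9.6]
opening: 0.0855
```

```bash
python3 -c "
from st import *
st();tilt();wr('w25')"
```

```text
33.3 [0.56383022 0.12149601 0.0036824 ] [-14.80856654   4.9992972    9.60325151]
shelf -0.08208506581137646 0.05993349182646456
down vec (world)  [ 0.0494 -0.0528 -0.9974] tip fwd deg (shelf x) 3.176098599872223 tip +y -2.6571171398226228 jaw [ 0.9915 -0.1178  0.0553]
```

View pics/w25.png

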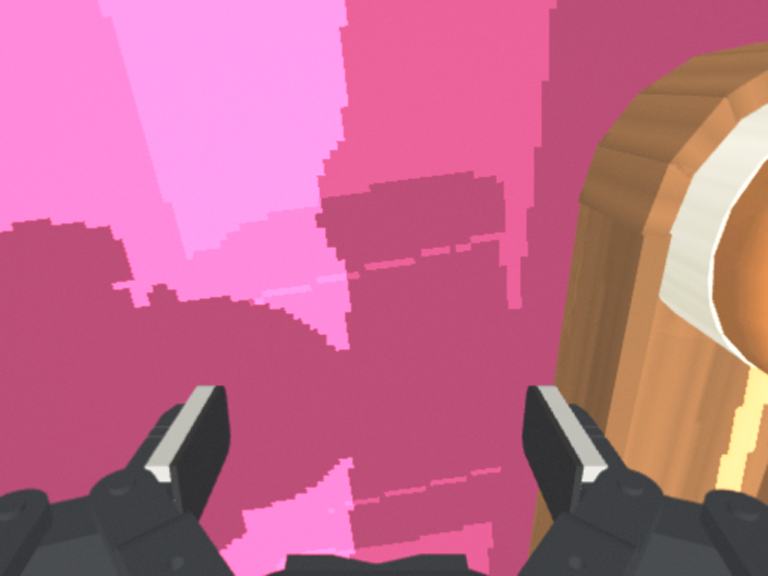

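```bash
python3 -c "
from h import *
import pickle
c=pickle.load(open('w25.pkl','rb'))
P=S(px2w(c,np.array([(557,370),(569,290),(580,205)])/1.5,0));print(P)
d=P[2]-P[0];print('phi deg',np.degrees(np.arctan2(d[0],d[1])))
Q=S(px2w(c,np.array([(610,440),(643,235)])/1.5,0.032));d=Q[1]-Q[0];print('rim',Q,np.degrees(np.arctan2(d[0],d[1])))
"
```

```text
[[-0.02640493  0.06779532]
 [-0.02645772  0.09411126]
 [-0.02700103  0.11877017]]
phi deg -0.6699882072013126
rim [[-0.0253809   0.06692671]
 [-0.02742986  0.11958797]] -2.228149326431701
```

Emit:
send_rows(
  commands=[
    [-0.1,0.012,0.01,0],
    [-0.25,0.03,0.01,0],
    [-0.45,0.055,0.02,0],
    [-0.65,0.08,0.1,0],
    [-0.65,0.08,0.3,0],
    [-0.65,0.08,0.6,0],
    [-0.65,0.08,0.9,0],
    [-0.65,0.08,1,0],
  ],
)

```text
t: 34.15
tcp_pos: [0.4697, 0.1338, 0.158]
eef_rot: [-1.617, 0.045, -0.144]
ft_force: [0.1, 0.0, -0.2]
opening: 0.0855
```

```bash
python3 -c "
from st import *
st();tilt();sd('s26')"
```

```text
34.15 [0.46969075 0.13378453 0.15801814] [ 0.12642754  0.02811664 -0.1549174 ]
shelf -0.1770164670527568 0.060654252611779334
down vec (world)  [ 0.0595 -0.0519 -0.9969] tip fwd deg (shelf x) 3.747411330149176 tip +y -2.5383010654860705 jaw [ 0.9909 -0.1175  0.0653]
```

View pics/s26.png

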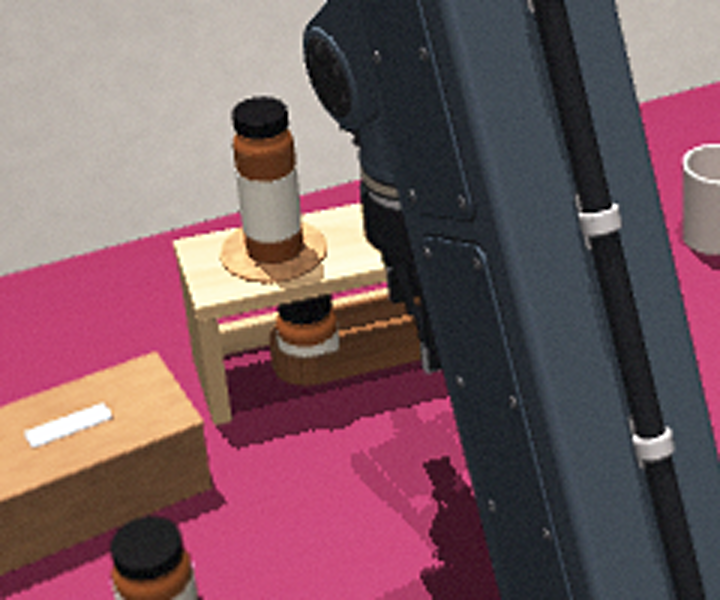

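Emit:
send_rows(
  commands=[
    [0,-0.2,0.3,0],
    [0,-0.45,0.5,0],
    [0,-0.7,0.5,0],
    [0,-0.95,0.5,0],
    [0,-1,0.5,0],
  ],
)

```text
t: 34.7
tcp_pos: [0.4712, -0.0197, 0.2338]
eef_rot: [-1.618, 0.045, -0.15]
ft_force: [-0.1, -0.5, -0.4]
opening: 0.0855
```

Emit:
send_rows(
  commands=[
    [0,-0.25,0,0],
    [0,-0.5,0,0],
    [0,-0.75,0,0],
    [0,-1,0,0],
    [0,-1,0,0],
  ],
)

```text
t: 35.2
tcp_pos: [0.4725, -0.1739, 0.2333]
eef_rot: [-1.62, 0.047, -0.155]
ft_force: [-0.7, -0.7, -0.0]
opening: 0.0852
```

```bash
python3 -c "
from st import *
st();sd('s27')
im=robot.snapshot('side')[:,:,::-1];cv2.imwrite('pics/s27b.png',cv2.resize(im[165:245,145:305],None,fx=5,fy=5,interpolation=cv2.INTER_CUBIC))
wr('w27')"
```

```text
35.2 [ 0.47245895 -0.17389879  0.23330599] [-0.67482185 -0.73955366 -0.02328121]
shelf -0.1367624277126589 -0.24438400495711296
```

View pics/s27b.png

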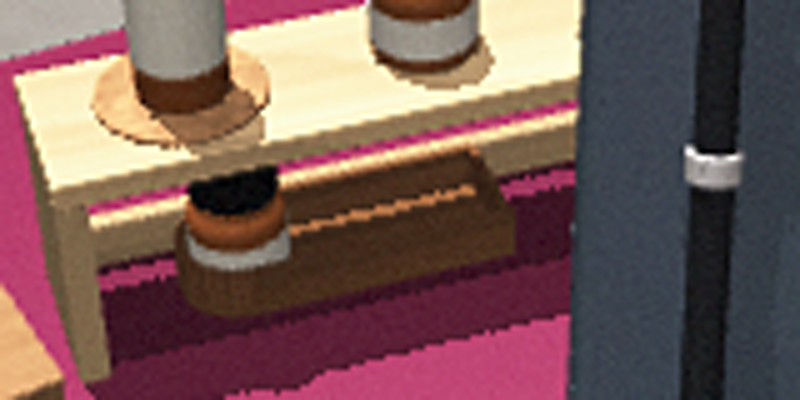

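View pics/w27.png

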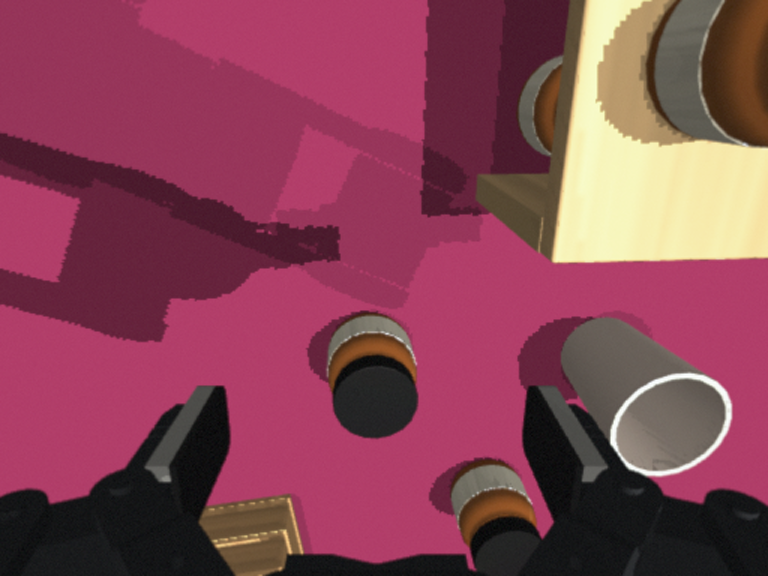

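```bash
python3 -c "
from st import *
c=robot.camera_model('side')
f=lambda p:np.c_[145+(np.array(p)[:,0]+.5)/5-.5,165+(np.array(p)[:,1]+.5)/5-.5]
A=S(px2w(c,f([(240,316),(380,284),(515,251)]),0));print('front bottom',A);d=A[0]-A[2];print(np.degrees(np.arctan2(d[0],d[1])))
B=S(px2w(c,f([(290,196),(480,153)]),.032));print('rear rim top',B);d=B[0]-B[1];print(np.degrees(np.arctan2(d[0],d[1])))
C=S(px2w(c,f([(90,228),(578,115)]),.030));print('rail top front?',C);d=C[0]-C[1];print(np.degrees(np.arctan2(d[0],d[1])))
D=S(px2w(c,f([(58,190),(578,78)]),.143));print('board front top',D);d=D[0]-D[1];print(np.degrees(np.arctan2(d[0],d[1])))
E=S(px2w(c,f([(105,377)]),0));print('left panel front inner foot (exp -.05,.212)',E)
print('jar a etc',S(px2w(c,f([(182,115)]),.147)))
"
```

```text
front bottom [[-0.02741008  0.1290094 ]
 [-0.02839838  0.0427067 ]
 [-0.02743446 -0.04408221]]
0.008070036890914243
rear rim top [[ 0.03311857  0.0796002 ]
 [ 0.03373523 -0.04305811]]
-0.2880537775645576
rail top front? [[ 0.04730348  0.19952268]
 [ 0.05223673 -0.1156907 ]]
-0.8966348021400774
board front top [[-0.05603722  0.22543621]
 [-0.05630665 -0.07293661]]
0.051737695922011724
left panel front inner foot (exp -.05,.212) [[-0.05186949  0.21483435]]
jar a etc [[-0.01831454  0.1484038 ]]
```

```bash
python3 -c "
from st import *
im=robot.snapshot('top')[:,:,::-1]
a=cv2.imread('pics/top0.png'); cv2.imwrite('pics/t28.png',np.vstack([a[100:250,20:470],im[100:250,20:470]]))
cv2.imwrite('pics/t28.png',cv2.resize(cv2.imread('pics/t28.png'),None,fx=1.7,fy=1.7))"
```

```text
(no output)
```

View pics/t28.png

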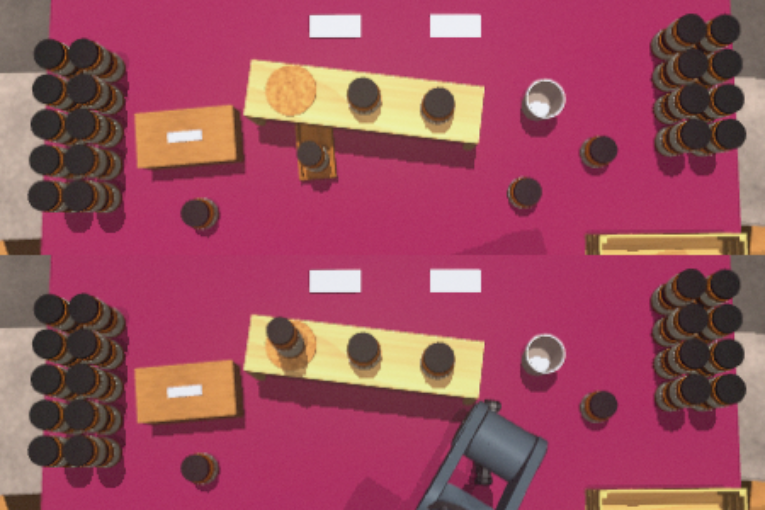

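The before and after pictures match for every item in view: gift box, shelf jars, pot and the table jars that can be seen. The tray is fully under the shelf, and the arm is clear of everything.

```bash
python3 -c "
from plant import robot
print(robot.job_done(), robot.sense()['t'])"
```

```text
the job is handed in; nothing more can be done
the job is handed in; nothing more can be done
```

The job is handed in at about 35 s of the 72 s allowed: the tall jar stands on the coaster and the tray lies along the back rail.

**Tall jar:** I lifted it off the tray first and lowered it gently. It stands upright and centred on the cork coaster to within a few mm. The contact force on setting down was about 6 N.

**Tray:** I swung it in with the open front finger.
- **Creep:** the round end came about 16 mm off the rail during the swing, more than I expected. I pushed it back near the middle of its long side.
- **Reach:** an upright gripper's body met the board edge too soon. I pressed a finger on the board's end face (about 34 N) to tilt the tool about 5°, which reached far enough.

**Last checks:**
- **Flush:** in the side picture, the tray's front edge is parallel to the shelf within about 0.3°. It reads shelf x -27 to -28 mm, against -26 mm at home; that camera reads about 2 mm low here. A wrist picture taken under push load gave -0.7° to -2.2°, which I put down to pixel error at short range.
- **Goods:** the low jar stands in the round end. The other goods look unmoved before and after. The arm hid one right-hand table jar in the last top picture, but it was standing in the wrist picture.
- **Forces:** gripper-body contact with the shelf edge was light, at most about 18 N at the wrist. The highest wrist reading I saw was about 35 N, well under the limit.

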